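# Eject the tube block and hold it hole-up

### The job

Press the warmer's red treadle down to its stop so that it pushes the aluminium tube block out, and let the treadle spring back. The block lies on its side with a deep tube hole in one end and only a shallow look-alike recess in the other: find the deep hole, turn the block so that this hole faces straight up, and finish holding it still in the gripper, well clear of the bench (at least a hand's breadth, 10 cm, under it), ready for a tube. Leave the other things on the bench standing where they are.

Things in the scene. Friction and masses are not known exactly. Their poses are not given: they have to be found in the camera images.
- pedal (a joint): Red treadle of the block warmer, in rad: 0 = up, 0.30 = down on its stop. Hinged at its far end; it springs back when let go. Pressing on the pad takes about 4 N at first and 7 to 15 N near the stop, and the pusher moves with it (42 mm per 0.1 rad).
- pedal_pad (a point): Centre of the top face of the treadle's red 62 x 62 mm pad. At rest it slopes up towards the robot by 0.2 rad, at the stop down by 0.1 rad. The hinge line lies 105 mm beyond it (+x of the warmer) and 26 mm below the resting pad centre, which sinks about 31 mm in going to the stop.
- warmer_mouth (a point): Centre of the open mouth (90 mm wide, 52 mm high; this point is 22 mm above the bench) of the warmer's chamber. x points into the chamber, away from the robot; the block comes out along -x. At full treadle the block's centre is about 80 to 93 mm in front of the mouth; the brass pusher goes back in with the treadle. The block may turn while it is pushed.
- block_center (a point): Centre of the aluminium tube block, a square bar 44 x 44 mm and 54 mm long (x), 0.2 to 0.3 kg, lying on its side. Its x axis is the bar's axis and points out of the tube hole: the +x end has the blind hole, 26 mm across and 36 mm deep; the -x end has a look-alike recess, 26 mm across but only 4 mm deep. It starts in the warmer's chamber, turned any way.
- block_mouth (a point): Centre of the mouth of the block's tube hole, on its +x end face, 27 mm from the block's centre; same axes as the block.
- jar: Bystander: white screw jar with a red cap, 84 mm across, 150 mm tall; origin at the centre of its underside. Loose: leave it standing where it is.
- reagent: Bystander: clear glass bottle with a blue cap, 66 mm across, 140 mm tall; origin at the centre of its underside. Loose: leave it standing where it is.
- tipbox: Bystander: blue box with a clear lid, 120 x 85 x 67 mm; origin at the centre of its underside. Loose: leave it standing where it is.
- beaker: Bystander: open glass beaker, 66 mm across, 85 mm tall; origin at the centre of its underside. Loose: leave it standing where it is.
- vial: Bystander: small amber vial with a white cap, 44 mm across, 75 mm tall; origin at the centre of its underside. Loose: leave it standing where it is.
- block: The whole tube block (same origin and axes as point block_center).
- warmer: The block warmer, fixed to the bench: a tunnel-like chamber without floor (the block lies on the bench), aluminium side walls, a roof of three bars, top 57 mm high, in front of a white machine 110 mm high; its treadle lies 140 mm to the chamber's -y side. Origin on the bench below the middle of the chamber, 25 mm inside the mouth; axes as the mouth's.
- table: The bench, top at z = 0.
There are look-alikes about, which are no part of the job. What is shaped like the block but green or purple is not meant.

How it is judged:
By the outcome, as a careful person would: the job done as asked, in the order asked, and still so for the second after the job is handed in, while the arm keeps its last pose, push and grip.
It also fails if it takes over 64 s, if anything falls off the work surface, if the arm or the gripper's body presses on something with over 40 N, if the wrist force passes 120 N, or if a joint passes its speed limit or range.

### The arm

A 6-joint arm with a two-finger parallel gripper is mounted at the origin on the work surface. World frame = base frame: x ahead of the robot, y to its left, z up, the work surface at z = 0. Lengths are in m, angles in rad, forces in N, time in s.
With the tool pointing down it reaches from about 0.3 to 0.825 m from the base axis. Payload 5.4 kg.
Tool frame: the origin (TCP) lies between the finger pads; the fingertips stand 11 mm ahead of it and the grasp point (between the pads) lies 8 mm behind it; z points along the fingers, y is the direction in which the jaws open and shut (so a half turn about z gives the same grasp; the last joint's range is limited). The gripper opens to 92 mm and grips with 3 to 60 N. Pads are 20 mm wide; open, the fingers measure 128 mm over their backs; the gripper's body (75 mm by 189 mm) begins 69 mm behind the grasp point.
Start: joints at [-1.484, 0.158, 1.597, -0, 1.386, -0.21], TCP at [0.168, -0.55, 0.226] pointing down, gripper open.
Joint ranges: [-2.91, 2.91], [-0.94, 2.29], [0.18, 2.7], [-1.29, 4.43], [0.17, 2.64], [-3, 3]. Speed limits (rad/s): [2.57, 2.57, 3.14, 3.14, 3.14, 3.14].

### API

Orientations are given as a unit quaternion [x, y, z, w].
In Python, from bench import r gives the robot as it stands.
- The arm moves only by the shell command python3 -m creep 'ROWS'. ROWS is JSON, one flat list of numbers, 5 for each row, row after row: the gripper command: -1 is fully open, 1 is shut, values between are in proportion, then the shift along the tool's x, y, z as a fraction of full scale, then the turn about the tool's z as a fraction of full scale. A call has 1 to 10 rows; each row shifts and turns the commanded pose from where the row before left it, along the tool's axes as they then stand; what a row does not reach is not made up. Full scale, the value 1, is 0.02 m for a shift and 0.08 rad for a turn. A row lasts 1/12 s, in which the tool goes at most 41.7 mm and 7.16 degrees, less where a joint would pass 70% of its speed; a pose out of reach is approached as far as the arm can. A call with a number of a shift or a turn outside -1 to 1 is refused whole. A call with a gripper value outside its range is refused whole. The fingers move at their own pace and stop on an object; the grip force is fixed at half the most. Time passes only in rows, so rows that do not move let the fingers close. It gives the time, the measured TCP pose, the force and the opening at its end, in the units of the state.
- r.get_obs(): the state, without advancing time (a new reading comes with each control period).
- r.camera(name): name is "scene" or "side" or "wrist"; returns the picture (400x640x3 uint8, red, green, blue); there is no depth.
- r.get_calibration(name): a dict with "fx", "fy", "cx", "cy" (pixels), "R" (3x3) and "t" (3): a world point X has camera coordinates R X + t. Camera axes: x right, y down, z forward; pixel columns grow to the right and rows downward; lengths in m; the calibration is good to about 2 mm. The wrist camera is an equidistant fisheye: a pixel r from the principal point sees the ray r / f radians off the axis. A picture is of the moment at which its call begins: read the wrist's pose just before it. get_calibration takes no time and is no camera call; for the wrist camera it gives the pose at the moment of the call.
- r.close_job(): hands the job in, once; it reports no verdict.
Trained networks look in the newest picture that a camera, given by its name, has taken for a name from the list of things; names that differ only in an ending like _2 or _b are one class to them, and where a whole thing is asked for, a point or a joint stands for the part that bears it (a point fixed in the world has none). Each returns a list of dicts, best first, with "conf" (0 to 1); they miss things now and then, are a little off and sometimes report something else, mostly with a low value. They report only what shows in the picture. A call takes as long as a camera call. They do not tell look-alikes from the thing itself.
- r.boxes_of(thing, camera): "bbox" ([left, top, right, bottom] in pixels, round what is visible of it).
- r.regions_of(thing, camera): "mask" (400x640 bool, what is visible of it) and "bbox" ([left, top, right, bottom] in pixels, round what is visible of it).
The state is a dict: "clock": time; "joints": joint angles; "qvel": joint speeds; "effort": joint torques, N m; "ee_pos": TCP position; "orientation": TCP orientation; "ft_force": force on the tool from outside, world axes, zero at the start; "wrist_torque": the same for the moment, N m; "gripper_width": finger opening in m.
Only numpy, scipy, OpenCV 4.12 (cv2) and the standard library are available. Lean on these libraries where they do the work, as an engineer would, in place of code of your own. Each camera call takes 0.05 s, during which the arm holds its last target.

## Working session

There is one attempt and no reset: what is moved stays moved. The work goes in short steps, Python scripts to look and compute and a shell command to move; the robot and the scene stay as the last step left them, time stands still between calls to the robot, and variables do not carry over. Pictures are saved under pics/ and viewed, and the job is handed in when it is done.

```bash
ls; mkdir -p pics
python3 - <<'E'
from bench import r
import cv2,numpy as np
print(r.get_obs())
for c in ["scene","side","wrist"]:
    im=r.camera(c); cv2.imwrite(f"pics/a_{c}.png",im[:,:,::-1])
    k=r.get_calibration(c); print(c,k)
E
```

```text
pics
{'clock': 0.0, 'joints': array([-1.48410216e+00,  1.59041828e-01,  1.59822309e+00, -3.33401148e-05,
        1.38616759e+00, -2.10061715e-01]), 'qvel': array([-9.13635874e-04, -1.19748230e-03,  7.89972960e-04, -6.37936955e-05,
       -8.71509769e-04,  6.76055573e-04]), 'effort': array([ 1.33513131e-03, -3.85574698e+01, -3.22104013e+01,  7.02892710e-02,
        3.80370277e-02, -1.71383849e-04]), 'ee_pos': array([ 0.16807915, -0.54926114,  0.22462752]), 'orientation': array([ 9.89011301e-01,  1.47837071e-01,  4.03558162e-05, -9.19187171e-04]), 'ft_force': array([-0.09228248,  0.22430809,  0.41915445]), 'wrist_torque': array([ 6.77756672e-05, -1.85527790e-02, -5.08757863e-03]), 'gripper_width': 0.09188749088720158}
scene {'fx': 417.24481274426876, 'fy': 417.24481274426876, 'cx': 320.1465565396688, 'cy': 202.63951985122625, 'R': array([[ 0.82637552,  0.56306489, -0.0078375 ],
       [ 0.45928277, -0.68198344, -0.56917302],
       [-0.32582639,  0.46675102, -0.82218042]]), 't': array([-0.45231739, -0.25166954,  1.32519788])}
side {'fx': 409.9054218261533, 'fy': 409.9054218261533, 'cx': 318.90530881934086, 'cy': 197.68477180397653, 'R': array([[-0.95760147, -0.28754643, -0.01778983],
       [-0.18039288,  0.6466088 , -0.74118518],
       [ 0.22462821, -0.70655086, -0.67106487]]), 't': array([0.52484267, 0.18590056, 1.098564  ])}
wrist {'fx': 309.70691628693146, 'fy': 309.70691628693146, 'cx': 315.1168632238315, 'cy': 196.1441683510999, 'R': array([[ 0.29152486, -0.95656203, -0.00152725],
       [-0.91331964, -0.27882009,  0.29682755],
       [-0.28435979, -0.08513774, -0.95492988]]), 't': array([-0.57405747, -0.0318059 ,  0.39365446])}
```

View pics/a_scene.png

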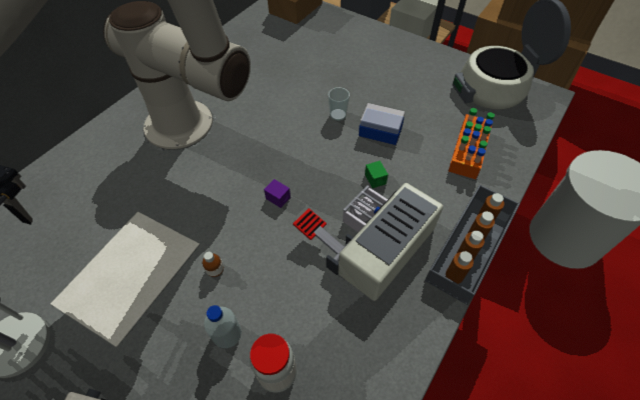

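View pics/a_side.png

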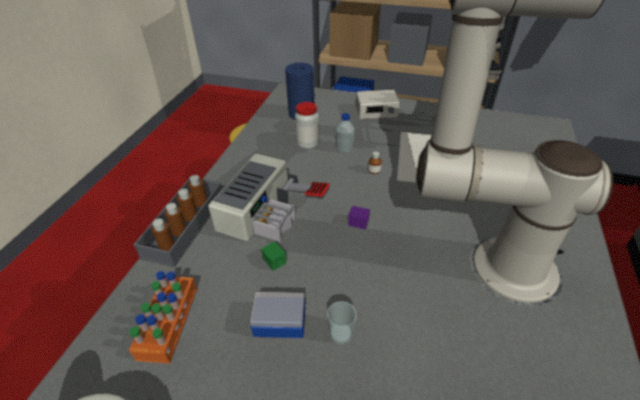

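View pics/a_wrist.png

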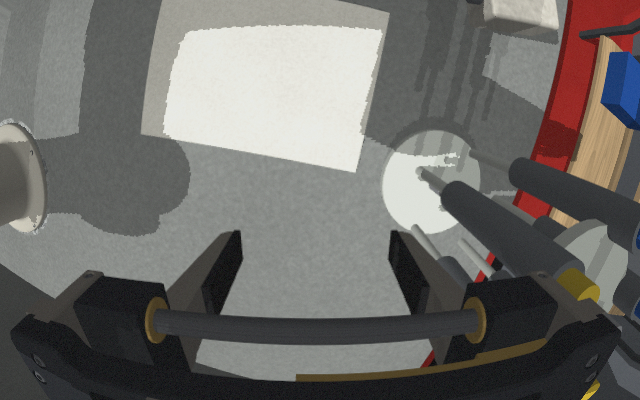

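```bash
cat > h.py <<'E'
from bench import r
import cv2,numpy as np
def ray(c,u,v,k=None):
    k=k or r.get_calibration(c)
    R=k["R"];C=-R.T@k["t"]
    a=np.array([(u-k["cx"])/k["fx"],(v-k["cy"])/k["fy"]])
    if c=="wrist":
        th=np.linalg.norm(a); d=np.array([*(a/max(th,1e-9)*np.sin(th)),np.cos(th)])
    else: d=np.array([*a,1.])
    return C,R.T@d
def atz(c,u,v,z,k=None):
    C,d=ray(c,u,v,k); return C+d*(z-C[2])/d[2]
def tri(obs):
    A=np.zeros((3,3));b=np.zeros(3)
    for o in obs:
        C,d=ray(*o); d=d/np.linalg.norm(d);P=np.eye(3)-np.outer(d,d);A+=P;b+=P@C
    X=np.linalg.solve(A,b)
    return X
def proj(c,X,k=None):
    k=k or r.get_calibration(c);p=k["R"]@np.asarray(X)+k["t"]
    if c=="wrist":
        n=np.hypot(p[0],p[1]);th=np.arctan2(n,p[2]);return np.array([k["cx"]+k["fx"]*th*p[0]/n,k["cy"]+k["fy"]*th*p[1]/n])
    return np.array([k["cx"]+k["fx"]*p[0]/p[2],k["cy"]+k["fy"]*p[1]/p[2]])
E
python3 - <<'E'
from h import *
for c,b in [("scene",(250,150,450,310)),("side",(190,130,390,290))]:
    im=cv2.imread(f"pics/a_{c}.png")[b[1]:b[3],b[0]:b[2]]
    cv2.imwrite(f"pics/z_{c}.png",cv2.resize(im,None,fx=3.9,fy=3.7,interpolation=cv2.INTER_CUBIC) if 0 else cv2.resize(im,None,fx=3.7,fy=3.7,interpolation=cv2.INTER_CUBIC))
for n in ["pedal_pad","warmer","jar","reagent","tipbox","beaker","vial","block"]:
    for c in ["scene","side"]:
        l=r.regions_of(n,c)
        for d in l[:3]:
            m=d["mask"];ys,xs=np.nonzero(m);print(n,c,round(d["conf"],2),np.round(d["bbox"]),xs.mean().round(1),ys.mean().round(1),m.sum())
E
```

```text
pedal_pad scene 0.96 [295. 206. 349. 257.] 317.0 230.4 984
pedal_pad side 0.7 [287. 181. 328. 198.] 307.8 187.6 439
warmer scene 0.67 [328.  87. 351. 119.] 338.2 102.8 606
warmer scene 0.63 [291. 180. 444. 299.] 376.6 236.3 8506
warmer side 0.88 [207. 154. 328. 239.] 257.7 198.3 5371
jar scene 0.83 [250. 336. 299. 392.] 273.2 362.5 2063
jar side 0.89 [298. 101. 322. 147.] 306.8 125.0 891
reagent scene 0.89 [205. 305. 240. 350.] 222.7 326.4 1165
reagent side 0.8 [333. 116. 353. 152.] 344.1 134.0 583
tipbox scene 0.76 [359. 104. 400. 144.] 381.3 123.4 1412
tipbox scene 0.7 [  0.   0. 576. 400.] 266.2 218.8 124099
tipbox side 0.62 [249. 293. 302. 334.] 277.3 314.5 2319
tipbox side 0.58 [211. 156. 328. 240.] 257.6 198.3 5383
beaker scene 0.63 [328.  90. 352. 120.] 338.2 102.9 603
beaker side 0.83 [326. 300. 357. 346.] 340.6 321.2 1018
vial scene 0.93 [200. 256. 224. 278.] 212.5 264.6 404
vial side 0.58 [331. 117. 353. 153.] 344.1 134.4 513
vial side 0.51 [207. 152. 329. 241.] 257.4 198.4 5438
vial side 0.49 [367. 148. 382. 176.] 373.8 163.5 248
block scene 0.77 [352. 197. 375. 223.] 362.4 209.0 313
block scene 0.75 [362. 160. 390. 187.] 375.9 173.3 452
block scene 0.57 [260. 177. 293. 209.] 277.3 193.1 516
block side 0.91 [350. 205. 368. 229.] 358.2 217.1 396
block side 0.81 [260. 244. 285. 270.] 272.8 255.1 474
block side 0.78 [269. 210. 289. 232.] 280.2 220.5 275
```

View pics/z_scene.png

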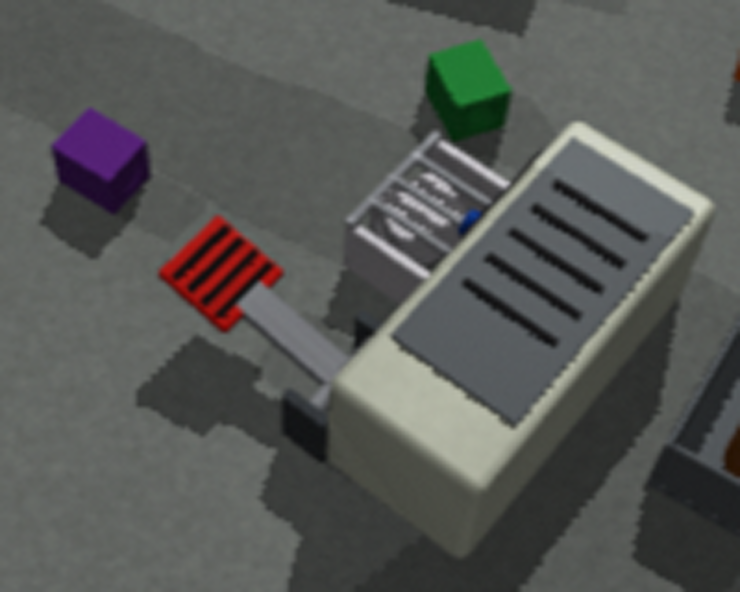

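View pics/z_side.png

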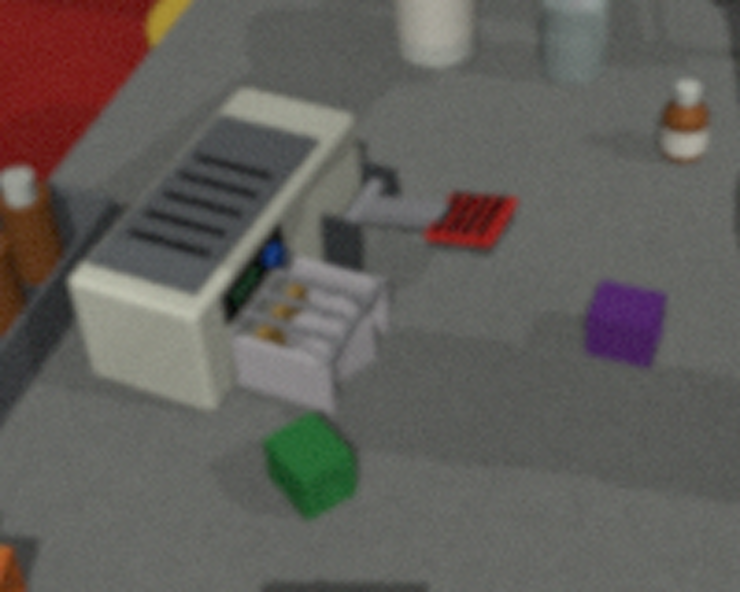

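Run:
```python
from h import *
S=lambda u,v:("scene",250+u/3.7,150+v/3.7)
D=lambda u,v:("side",190+u/3.7,130+v/3.7)
print("pad",tri([S(221,272),D(471,220)]))
print("pad corners", *[tri(x).round(3) for x in ([S(160,270),D(518,200)],[S(218,217),D(487,250)],[S(283,270),D(425,240)],[S(225,330),D(455,192)])])
for n,p in zip(["L","T","R","B"],[((335,385),(355,118)),((578,122),(195,305)),((712,208),(70,280)),((487,490),(240,90))]):
    print(n,tri([S(*p[0]),D(*p[1])]).round(3), atz(*S(*p[0]),.11).round(3),atz(*D(*p[1]),.11).round(3))
print("mouth top corners",atz(*S(345,228),.057),atz(*S(435,133),.057), atz(*D(388,285),.057),atz(*D(340,365),.057))
print("purple/green",atz("scene",277,193,.022),atz("scene",376,173,.022))
print("vial",atz("scene",212,277,0),"reagent",atz("scene",228,348,0),"jar",atz("scene",275,390,0))
o=r.get_obs();k=r.get_calibration("wrist");C=-k["R"].T@k["t"]
from scipy.spatial.transform import Rotation as Q
T=Q.from_quat(o["orientation"]).as_matrix();print("cam in tool",T.T@(C-o["ee_pos"]),"axis",T.T@k["R"][2],"right",T.T@k["R"][0]);print(T)
```

```text
pad [ 0.58301499 -0.09941661  0.056095  ]
pad corners [ 0.55  -0.125  0.064] [ 0.558 -0.065  0.059] [ 0.615 -0.072  0.05 ] [ 0.609 -0.134  0.053]
L [ 0.703 -0.15   0.101] [ 0.708 -0.153  0.11 ] [ 0.696 -0.14   0.11 ]
T [0.734 0.106 0.11 ] [0.736 0.107 0.11 ] [0.731 0.105 0.11 ]
R [0.84  0.098 0.102] [0.841 0.093 0.11 ] [0.833 0.105 0.11 ]
B [ 0.814 -0.159  0.103] [ 0.817 -0.161  0.11 ] [ 0.806 -0.151  0.11 ]
mouth top corners [ 0.63448884 -0.02278964  0.057     ] [0.64414624 0.0821347  0.057     ] [ 0.62259378 -0.00601807  0.057     ] [0.62860509 0.08643702 0.057     ]
purple/green [ 0.44051748 -0.05212658  0.022     ] [0.62964504 0.15916803 0.022     ]
vial [ 0.45246366 -0.33164144  0.        ] reagent [ 0.59881139 -0.43849425  0.        ] jar [ 7.38187450e-01 -4.48306279e-01  1.11022302e-16]
cam in tool [ 8.58836645e-02 -3.00011498e-05 -1.59605691e-01] axis [-2.97130885e-01 -3.62762621e-04  9.54836690e-01] right [-9.74896180e-04  9.99999522e-01  7.65478362e-05]
[[ 9.56279233e-01  2.92455175e-01  9.28814526e-06]
 [ 2.92455174e-01 -9.56279232e-01  4.61260909e-05]
 [ 2.23718744e-05 -4.13930567e-05 -9.99999999e-01]]
```

```bash
python3 -m creep '[1,0.98,-0.57,0,0, 1,0.98,-0.57,0,0, 1,0.98,-0.57,0,0, 1,0.98,-0.57,0,0, 1,0.98,-0.57,0,0, 1,0.98,-0.57,0,0, 1,0.98,-0.57,0,0, 1,0.98,-0.57,0,0, 1,0.98,-0.57,0,0]'
python3 -m creep '[1,0.98,-0.57,0,0, 1,0.98,-0.57,0,0, 1,0.98,-0.57,0,0, 1,0.98,-0.57,0,0, 1,0.98,-0.57,0,0, 1,0.98,-0.57,0,0, 1,0.98,-0.57,0,0, 1,0.98,-0.57,0,0, 1,0.98,-0.57,0,0]'
python3 -m creep '[1,0.98,-0.57,0,0, 1,0.98,-0.57,0,0, 1,0.98,-0.57,0,0, 1,0.98,-0.57,0,0, 1,0,0,0,1, 1,0,0,0,1, 1,0,0,0,1, 1,0,0,0,1, 1,0,0,0,0.96]'
```

```text
clock: 1.7
ee_pos: [0.3075, -0.3993, 0.2257]
orientation: [0.989, 0.148, 0.0, 0.0]
ft_force: [-0.1, -0.7, 0.7]
gripper_width: 0.0338
clock: 2.45
ee_pos: [0.4462, -0.2495, 0.2257]
orientation: [0.989, 0.148, 0.0, 0.0]
ft_force: [-0.6, -0.2, 0.0]
gripper_width: 0.0004
clock: 3.2
ee_pos: [0.5072, -0.1838, 0.2256]
orientation: [0.999, -0.052, 0.0, -0.0]
ft_force: [0.9, 1.1, -0.0]
gripper_width: 0.0003
```

Run:
```python
from h import *
o=r.get_obs();print(o["clock"],o["ee_pos"],o["gripper_width"]); from scipy.spatial.transform import Rotation as Q
print(Q.from_quat(o["orientation"]).as_matrix().round(3))
k=r.get_calibration("wrist");im=r.camera("wrist");cv2.imwrite("pics/b_wrist.png",im[:,:,::-1])
import pickle;pickle.dump(k,open("b.pkl","wb"))
for n in ["pedal_pad","block"]:
    for d in r.regions_of(n,"wrist")[:3]:
        ys,xs=np.nonzero(d["mask"]);print(n,d["conf"],d["bbox"],xs.mean(),ys.mean())
```

```text
3.2 [ 0.50719293 -0.18380767  0.22560662] 0.0002726929392299188
[[ 0.995 -0.104  0.   ]
 [-0.104 -0.995  0.   ]
 [ 0.    -0.    -1.   ]]
pedal_pad 0.57 [203.3, 19.8, 265.6, 154.8] 233.08800308107067 94.4375120354323
block 0.86 [51.8, 96.9, 97.1, 147.2] 74.09363957597174 120.77974087161367
block 0.85 [200.6, 208.5, 242.5, 260.3] 221.47310756972112 234.37998007968127
block 0.63 [109.7, 56.1, 159.3, 102.9] 135.22343594836147 77.87984111221449
```

View pics/b_wrist.png

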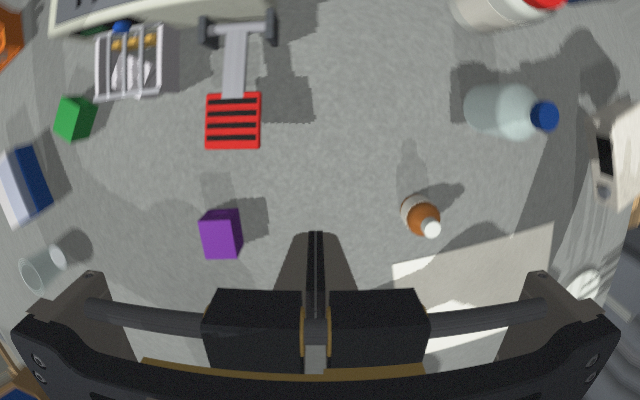

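Run:
```python
from h import *
import pickle;k=pickle.load(open("b.pkl","rb"))
im=cv2.imread("pics/b_wrist.png");cv2.imwrite("pics/b_z.png",cv2.resize(im[0:170,40:280],None,fx=3.3,fy=3.3,interpolation=cv2.INTER_CUBIC))
print([atz("wrist",*p,k=k,z=.056).round(3) for p in [(206,94),(260,92),(261,148),(205,149),(233,121)]])
print([atz("wrist",*p,k=k,z=.057).round(3) for p in [(97,101),(160,96)]])
```

```text
[array([ 0.619, -0.075,  0.056]), array([ 0.611, -0.136,  0.056]), array([ 0.551, -0.129,  0.056]), array([ 0.558, -0.065,  0.056]), array([ 0.584, -0.102,  0.056])]
[array([0.643, 0.076, 0.057]), array([ 0.628, -0.019,  0.057])]
```

View pics/b_z.png

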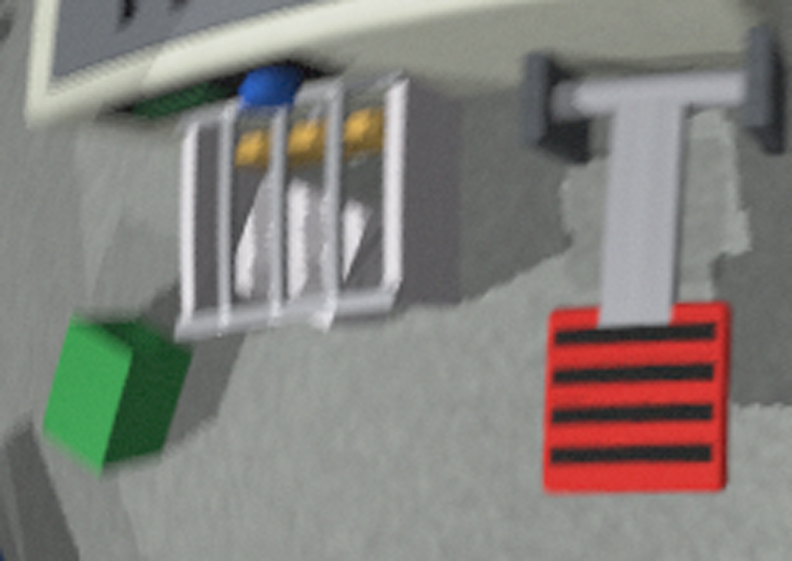

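```bash
python3 -m creep '[1,0.64,-0.9,0,0, 1,0.64,-0.9,0,0, 1,0.64,-0.9,0,0, 1,0.64,-0.9,0,0, 1,0.64,-0.9,0,0, 1,0,0,0.9,0, 1,0,0,0.9,0, 1,0,0,0.9,0, 1,0,0,0.9,0, 1,0,0,0.9,0]'
python3 -m creep '[1,0,0,0.9,0, 1,0,0,0.9,0, 1,0,0,0.5,0, 1,0,0,0.2,0, 1,0,0,0.1,0, 1,0,0,0.1,0,1,0,0,0,0]'
```

```text
clock: 4.18
ee_pos: [0.5798, -0.1006, 0.1348]
orientation: [0.999, -0.049, 0.0, 0.0]
ft_force: [0.0, 0.5, -0.9]
gripper_width: 0.0004
clock: 4.77
ee_pos: [0.5804, -0.101, 0.0824]
orientation: [0.999, -0.05, 0.001, 0.0]
ft_force: [0.2, 0.7, 0.3]
gripper_width: 0.0006
```

```bash
python3 -m creep '[1,0,0,0.3,0, 1,0,0,0.3,0, 1,0,0,0.15,0, 1,0,0,0.12,0, 1,0,0,0.12,0, 1,0,0,0.12,0, 1,0,0,0.12,0, 1,0,0,0.12,0, 1,0,0,0.12,0, 1,0,0,0.12,0]'
python3 - <<'E'
from h import *
for c in ["scene","side"]: cv2.imwrite(f"pics/c_{c}.png",r.camera(c)[:,:,::-1])
E
```

```text
clock: 5.6
ee_pos: [0.5788, -0.1011, 0.051]
orientation: [0.999, -0.05, -0.002, 0.0]
ft_force: [-9.7, 0.2, 12.6]
gripper_width: 0.0005
```

View pics/c_side.png

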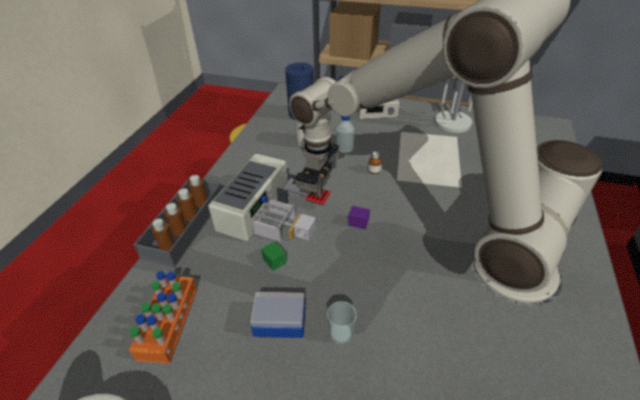

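```bash
python3 -m creep '[1,0,0,0.12,0, 1,0,0,0.12,0, 1,0,0,0.12,0, 1,0,0,0.12,0, 1,0,0,0.12,0, 1,0,0,0.1,0, 1,0,0,0,0]'
```

```text
clock: 6.28
ee_pos: [0.5793, -0.1012, 0.0418]
orientation: [0.999, -0.049, -0.002, 0.0]
ft_force: [-23.0, 4.2, 43.7]
gripper_width: 0.0004
```

Run:
```python
from h import *
for c,b in [("scene",(250,150,450,310)),("side",(190,130,390,290))]:
    im=r.camera(c)[:,:,::-1];cv2.imwrite(f"pics/d_{c}.png",im)
    cv2.imwrite(f"pics/dz_{c}.png",cv2.resize(im[b[1]:b[3],b[0]:b[2]],None,fx=3.7,fy=3.7,interpolation=cv2.INTER_CUBIC))
```

```text
(no output)
```

View pics/dz_scene.png

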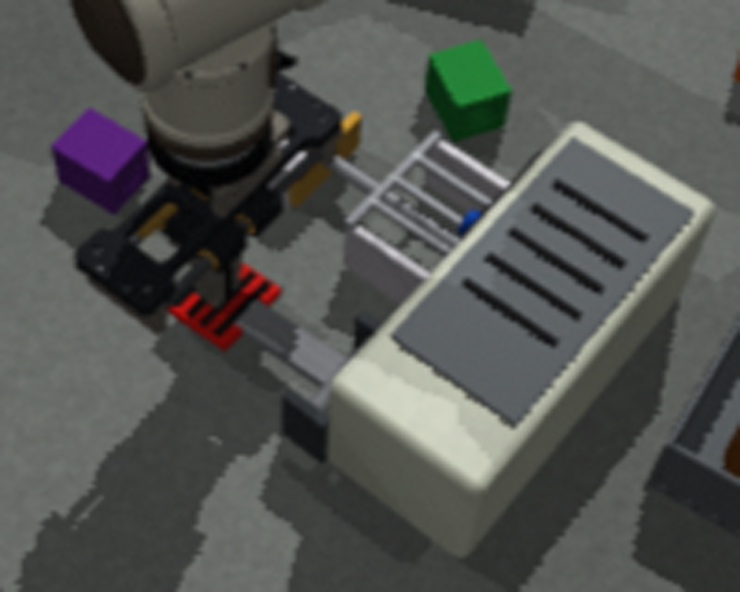

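View pics/dz_side.png

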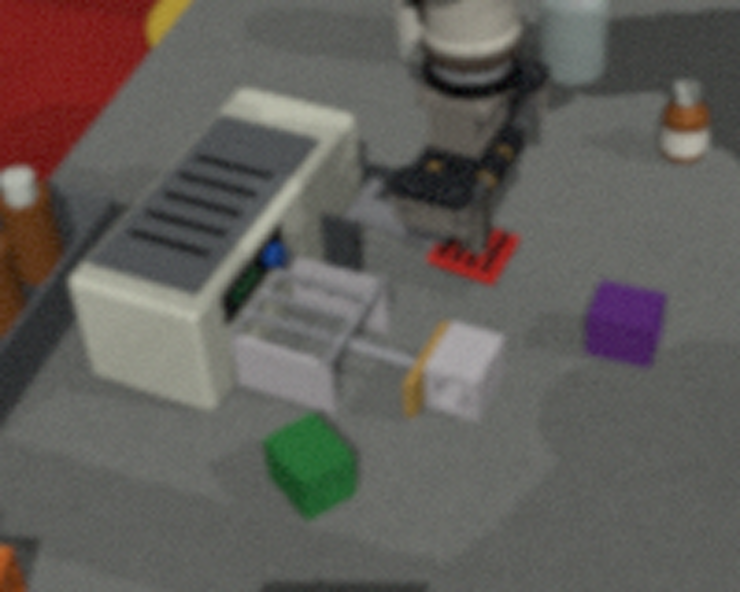

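```bash
python3 - <<'E'
from h import *
D=lambda u,v:("side",190+u/3.7,130+v/3.7)
for p in [(452,326),(505,338),(485,380),(427,372)]: print(atz(*D(*p),.044))
E
python3 -m creep '[1,0,0,0.1,0, 1,0,0,0,0]'
```

```text
[0.5641153  0.01180941 0.044     ]
[0.52056625 0.0132267  0.044     ]
[0.52291111 0.05997816 0.044     ]
[0.56763736 0.06401462 0.044     ]
clock: 6.55
ee_pos: [0.5795, -0.1012, 0.0414]
orientation: [0.999, -0.049, -0.002, 0.0]
ft_force: [-27.6, 6.2, 54.3]
gripper_width: 0.0005
```

```bash
python3 -m creep '[1,0,0,-0.3,0, 1,0,0,-0.3,0, 1,0,0,-0.3,0, 1,0,0,-0.4,0, 1,0,0,-0.4,0, 1,0,0,-0.5,0, 1,0,0,-0.9,0, 1,0,0,-0.9,0, 1,0,0,-0.9,0, 1,0,0,-0.9,0]'
python3 -m creep '[-1,0,0,-0.9,0, -1,-0.5,0,-0.9,0, -1,-1,0,-0.9,0, -1,-1,0,-0.9,0, -1,-1,0,0,0]'
python3 - <<'E'
from h import *
import pickle
ims={}
for c,b in [("scene",(250,150,450,310)),("side",(190,130,390,290)),("wrist",(0,0,320,220))]:
    k=r.get_calibration(c);im=r.camera(c)[:,:,::-1];cv2.imwrite(f"pics/e_{c}.png",im)
    if c=="wrist": pickle.dump(k,open("e.pkl","wb"))
    for n in ["block"]:
      for d in r.regions_of(n,c)[:4]:
        ys,xs=np.nonzero(d["mask"]);print(c,n,d["conf"],d["bbox"],xs.mean(),ys.mean(), atz(c,xs.mean(),ys.mean(),.022,k))
E
```

```text
clock: 7.38
ee_pos: [0.5797, -0.1006, 0.1508]
orientation: [0.999, -0.05, -0.0, -0.0]
ft_force: [0.4, 0.1, -0.8]
gripper_width: 0.0008
clock: 7.8
ee_pos: [0.5114, -0.0943, 0.2262]
orientation: [0.999, -0.05, 0.003, 0.001]
ft_force: [-0.7, -0.3, 1.3]
gripper_width: 0.0316
scene block 0.79 [317.6, 174.3, 343.9, 207.6] 327.4251497005988 189.5429141716567 [0.5482195  0.03449203 0.022     ]
scene block 0.71 [363.4, 160.2, 390.1, 188.6] 376.170626349892 173.62634989200865 [0.6311712  0.15747547 0.022     ]
scene block 0.7 [261.7, 178.5, 290.7, 210.5] 277.2828685258964 193.0398406374502 [ 0.44124111 -0.05180159  0.022     ]
side block 0.96 [262.8, 243.0, 286.7, 269.9] 273.3203125 255.6953125 [0.62983276 0.15728142 0.022     ]
side block 0.72 [308.1, 217.7, 323.9, 243.7] 315.2685421994885 229.7391304347826 [0.54847909 0.03381621 0.022     ]
side block 0.67 [349.7, 205.3, 367.6, 228.3] 358.5064599483204 216.97674418604652 [ 0.43999921 -0.0508362   0.022     ]
side block 0.22 [251.2, 291.7, 308.7, 335.9] 277.6395398380912 314.3630166169578 [0.55355014 0.32340177 0.022     ]
wrist block 0.88 [91.5, 82.8, 144.2, 136.3] 117.73846153846154 108.6225641025641 [0.63132992 0.15690763 0.022     ]
wrist block 0.87 [269.3, 203.0, 308.2, 261.3] 289.6390934844193 231.36883852691219 [ 0.44126868 -0.05340993  0.022     ]
wrist block 0.68 [184.5, 136.4, 238.0, 182.3] 209.01332108406064 157.36150666054203 [0.54705199 0.03376196 0.022     ]
```

View pics/e_wrist.png

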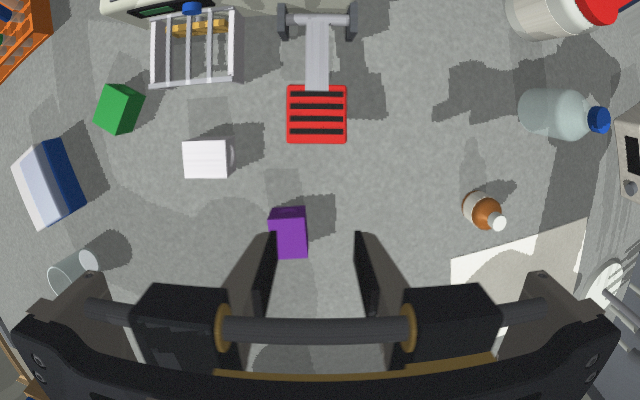

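View pics/e_side.png

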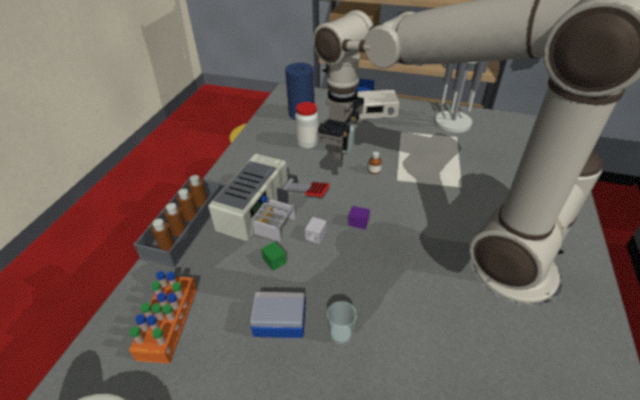

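View pics/e_scene.png

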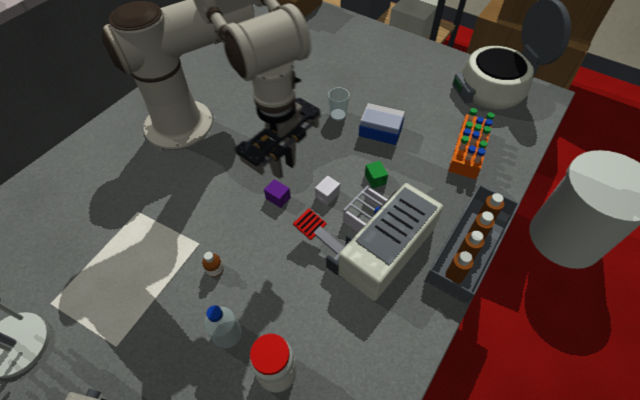

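Treadle back up, block out at about (0.547, 0.034) with its axis roughly along y; in the wrist picture it is at (207,158). Zoom in on both ends.

Run:
```python
from h import *
a=[]
for c,(x,y) in [("scene",(327,190)),("side",(315,230)),("wrist",(209,158))]:
    im=cv2.imread(f"pics/e_{c}.png")[y-30:y+30,x-30:x+30]
    im=cv2.convertScaleAbs(im,alpha=1.0)
    a.append(cv2.resize(im,(260,260),interpolation=cv2.INTER_CUBIC))
cv2.imwrite("pics/e_zz.png",np.hstack(a))
```

```text
(no output)
```

View pics/e_zz.png

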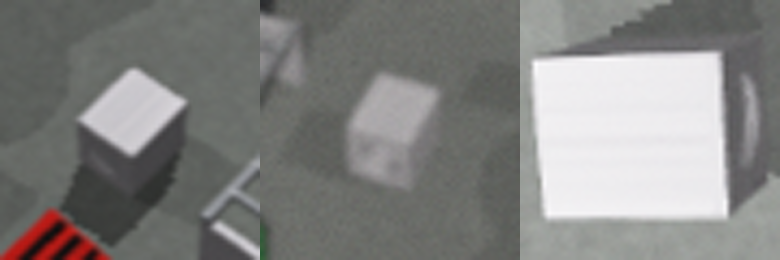

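```bash
python3 -m creep '[-1,-0.27,0.5,0.9,0, -1,-0.27,0.5,0.9,0, -1,-0.27,0.5,0.9,0, -1,-0.27,0.5,0.9,0, -1,-0.27,0.5,0.9,0, -1,-0.27,0.5,0.9,0, -1,-0.27,0.5,0.9,0, -1,-0.27,0.5,0.9,0, -1,0,0,0,0]'
python3 - <<'E'
from h import *
import pickle
c="wrist";k=r.get_calibration(c);im=r.camera(c)[:,:,::-1];cv2.imwrite("pics/f_wrist.png",im);pickle.dump(k,open("f.pkl","wb"))
u,v=proj(c,[.547,.03,.022],k).astype(int);print(u,v,r.get_obs()["ee_pos"])
u=max(u,50);v=max(v,50)
z=cv2.resize(im[v-50:v+50,u-50:u+50],(500,500),interpolation=cv2.INTER_CUBIC)
cv2.imwrite("pics/f_z.png",cv2.convertScaleAbs(z,alpha=1.3))
E
```

```text
clock: 8.85
ee_pos: [0.4564, -0.1686, 0.0737]
orientation: [0.999, -0.051, -0.003, -0.002]
ft_force: [-0.4, -0.3, -1.6]
gripper_width: 0.0921
74 140 [ 0.45785004 -0.16854656  0.07566392]
```

View pics/f_z.png

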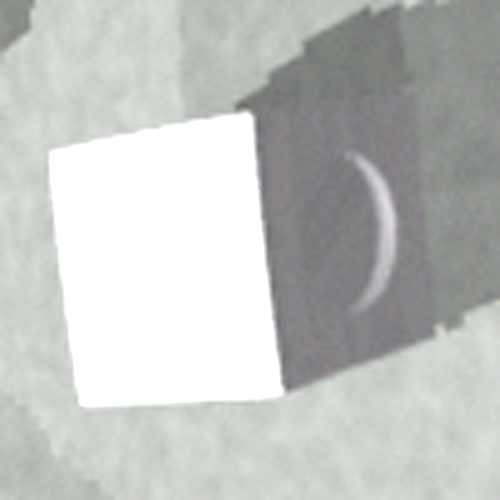

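```bash
python3 - <<'E'
from h import *
print(atz("scene",338,118,0),atz("side",341,340,0))
E
python3 -m creep '[-1,0,-1,-0.3,0, -1,0,-1,-0.3,0, -1,0,-1,-0.3,0, -1,0,-1,-0.3,0, -1,0,-1,0,0, -1,0,-1,0,0, -1,0,-1,0,0, -1,0,-1,0,0, -1,0,-1,0,0, -1,0,-1,0,0]'
python3 -m creep '[-1,0,-1,0,0, -1,0,-1,0,0, -1,0,-1,0,0, -1,0,-1,0,0, -1,0,-1,0,0, -1,0,-1,0,0, -1,0,0,0,0]'
python3 - <<'E'
from h import *
import pickle
c="wrist";k=r.get_calibration(c);im=r.camera(c)[:,:,::-1];cv2.imwrite("pics/g_wrist.png",im);pickle.dump(k,open("g.pkl","wb"))
u,v=proj(c,[.547,.037,.022],k).astype(int);print(u,v,r.get_obs()["ee_pos"])
z=cv2.resize(im[v-50:v+50,u-50:u+50],(500,500),interpolation=cv2.INTER_CUBIC)
cv2.imwrite("pics/g_z.png",cv2.convertScaleAbs(z,alpha=1.))
E
```

```text
[0.40963321 0.30344571 0.        ] [0.39439009 0.3334544  0.        ]
clock: 9.73
ee_pos: [0.4805, 0.0316, 0.1033]
orientation: [0.999, -0.05, 0.001, -0.0]
ft_force: [0.5, 0.1, 0.4]
gripper_width: 0.0918
clock: 10.32
ee_pos: [0.4922, 0.1529, 0.1032]
orientation: [0.999, -0.048, 0.001, -0.001]
ft_force: [-0.3, 0.8, 0.3]
gripper_width: 0.0918
449 132 [0.4920129  0.15131131 0.1029651 ]
```

View pics/g_z.png

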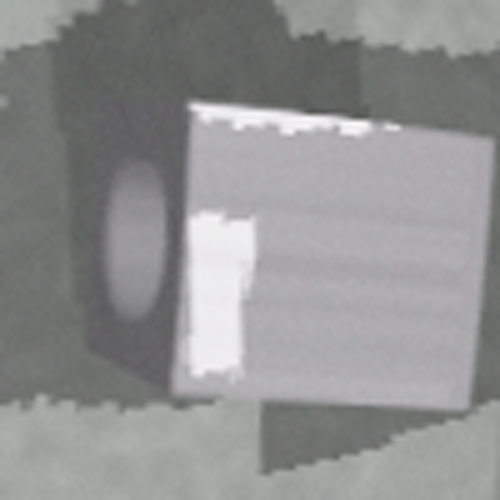

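View pics/g_wrist.png

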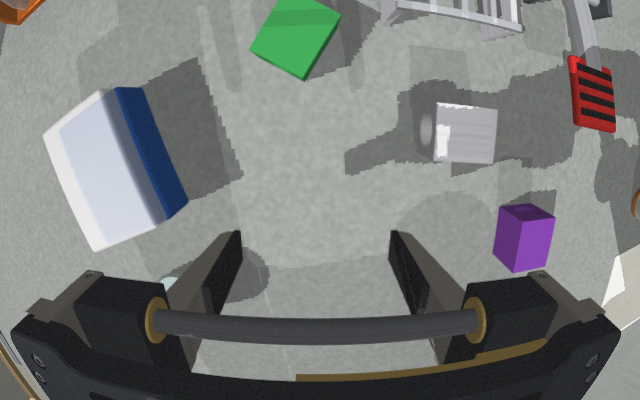

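Run:
```python
from h import *
import pickle
k=pickle.load(open("g.pkl","rb"))
P=[atz("wrist",399+u/5,82+v/5,.044,k) for u,v in [(190,105),(493,140),(468,408),(173,395)]]
for p in P: print(p.round(4))
P=np.array(P);print(P.mean(0)); a=(P[0]+P[3]-P[1]-P[2])/2;print(np.linalg.norm(a),np.degrees(np.arctan2(a[1],a[0])));b=(P[0]+P[1]-P[2]-P[3])/2;print(np.linalg.norm(b),np.degrees(np.arctan2(b[1],b[0])))
k=pickle.load(open("f.pkl","rb"))
P=np.array([atz("wrist",24+u/5,90+v/5,.044,k) for u,v in [(48,152),(250,112),(285,392),(82,408)]]);print(P.mean(0)); a=(P[0]+P[3]-P[1]-P[2])/2;print(np.linalg.norm(a),np.degrees(np.arctan2(a[1],a[0])));b=(P[0]+P[1]-P[2]-P[3])/2;print(np.linalg.norm(b),np.degrees(np.arctan2(b[1],b[0])))
# mouth front bar from g and e pictures
im=cv2.imread("pics/g_wrist.png")[0:60,360:560];cv2.imwrite("pics/g_m.png",cv2.resize(im,None,fx=4,fy=4,interpolation=cv2.INTER_CUBIC))
im=cv2.imread("pics/e_wrist.png")[0:110,130:260];cv2.imwrite("pics/e_m.png",cv2.resize(im,None,fx=5,fy=5,interpolation=cv2.INTER_CUBIC))
```

```text
[0.5724 0.0562 0.044 ]
[0.5667 0.0023 0.044 ]
[0.5235 0.0069 0.044 ]
[0.529  0.0604 0.044 ]
[0.54790234 0.03143184 0.044     ]
0.05400701860638175 84.04367504001434
0.043545860282875055 -5.799450912160222
[0.54852666 0.03317078 0.044     ]
0.054853109937828506 84.1664280507739
0.0442982564550396 -5.2885724580295985
```

View pics/g_m.png

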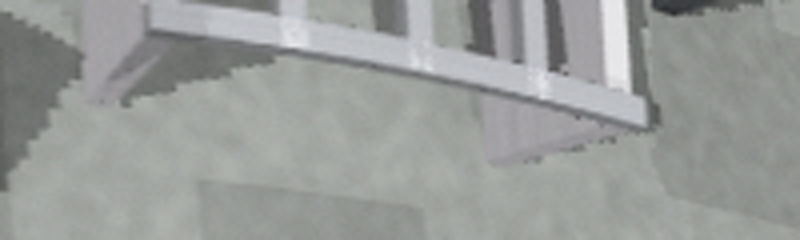

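View pics/e_m.png

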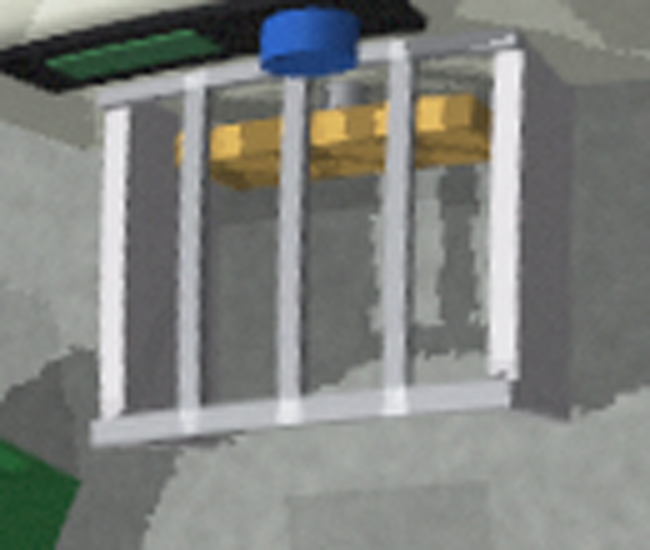

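Run:
```python
from h import *
import pickle
k=pickle.load(open("g.pkl","rb"))
for p in [(147,33),(648,124),(147,5),(648,98)]: print(atz("wrist",360+p[0]/4,p[1]/4,.057,k).round(4))
k=pickle.load(open("e.pkl","rb"))
for p in [(92,442),(510,403),(92,425),(510,383)]: print("e",atz("wrist",130+p[0]/5,p[1]/5,.057,k).round(4))
k=pickle.load(open("f.pkl","rb"))
im=cv2.imread("pics/f_wrist.png")[0:120,0:200];cv2.imwrite("pics/f_m.png",cv2.resize(im,None,fx=4,fy=4,interpolation=cv2.INTER_CUBIC))
```

```text
[0.64   0.0842 0.057 ]
[ 0.6303 -0.0189  0.057 ]
[0.6453 0.0835 0.057 ]
[ 0.6358 -0.0198  0.057 ]
e [0.6418 0.0838 0.057 ]
e [ 0.6306 -0.0174  0.057 ]
e [0.6457 0.0833 0.057 ]
e [ 0.6349 -0.0179  0.057 ]
```

```bash
python3 -m creep '[-1,0,0.9,-0.5,-1, -1,0,0.9,-0.5,-1, -1,0,0.9,-0.5,-1, -1,0,0.9,-0.5,-1, -1,0,0,0,-1, -1,0,0,0,-1, -1,0,0,0,-1, -1,0,0,0,-1, -1,0,0,0,-1, -1,0,0,0,-1]'
python3 -m creep '[-1,0,0,0,-1, -1,0,0,0,-1, -1,0,0,0,-1, -1,0,0,0,-1, -1,0,0,0,-1, -1,0,0,0,-1, -1,0,0,0,-1, -1,0,0,0,-1, -1,0,0,0,-1, -1,0,0,0,-0.6]'
python3 - <<'E'
from h import *
import pickle
from scipy.spatial.transform import Rotation as Q
c="wrist";o=r.get_obs();k=r.get_calibration(c);im=r.camera(c)[:,:,::-1];cv2.imwrite("pics/i_wrist.png",im);pickle.dump(k,open("i.pkl","wb"))
T=Q.from_quat(o["orientation"]).as_matrix();print(o["ee_pos"],T.round(4).tolist(),o["joints"])
g=np.array([.548,.0325,0])-3e-3*np.array([np.cos(1.468),np.sin(1.468),0]); print("goal",g,"move",T.T@(g-o["ee_pos"]))
E
```

```text
clock: 11.2
ee_pos: [0.493, 0.0769, 0.1425]
orientation: [0.939, 0.344, 0.0, 0.0]
ft_force: [-1.1, 0.1, -0.1]
gripper_width: 0.0917
clock: 12.03
ee_pos: [0.493, 0.077, 0.1425]
orientation: [0.741, 0.671, 0.0, 0.0]
ft_force: [0.6, 0.0, -0.5]
gripper_width: 0.0917
[0.49298822 0.07696791 0.14254605] [[0.0995, 0.995, 0.0008], [0.995, -0.0995, -0.0003], [-0.0002, 0.0009, -1.0]] [-8.76544687e-02  4.19745120e-02  1.89355005e+00 -2.41890970e-04
  1.20520392e+00  1.21104937e-02]
goal [0.54769215 0.02951584 0.        ] move [-0.04174202  0.05903093  0.14260628]
```

View pics/i_wrist.png

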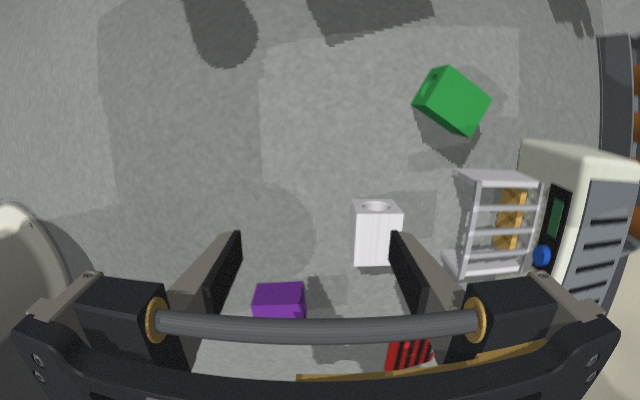

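```bash
python3 -m creep '[-1,-0.7,0.98,0,0, -1,-0.7,0.98,0,0, -1,-0.7,0.98,0,0, -1,0,0,0.9,0, -1,0,0,0.9,0, -1,0,0,0.9,0, -1,0,0,0.9,0, -1,0,0,0.9,0]'
python3 - <<'E'
from h import *
import pickle
c="wrist";im=r.camera(c)[:,:,::-1];cv2.imwrite("pics/j_wrist.png",im)
E
```

```text
clock: 12.75
ee_pos: [0.5471, 0.0291, 0.0515]
orientation: [0.743, 0.669, 0.0, 0.0]
ft_force: [0.1, -0.5, -0.8]
gripper_width: 0.0921
```

View pics/j_wrist.png

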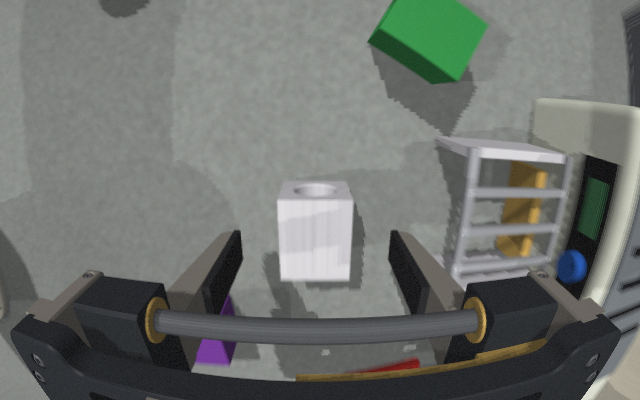

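```bash
python3 -m creep '[-1,0,0,0.6,0, -1,0,0,0.6,0, -1,0,0,0.55,0, -1,0,0,0,0, 1,0,0,0,0, 1,0,0,0,0, 1,0,0,0,0, 1,0,0,0,0, 1,0,0,0,0, 1,0,0,0,0]'
python3 -m creep '[1,0,0,0,0, 1,0,0,0,0, 1,0,0,0,0, 1,0,0,0,0]'
```

```text
clock: 13.63
ee_pos: [0.547, 0.0298, 0.0172]
orientation: [0.742, 0.67, 0.0, 0.0]
ft_force: [0.1, -0.0, -0.6]
gripper_width: 0.0541
clock: 13.97
ee_pos: [0.5469, 0.0298, 0.017]
orientation: [0.743, 0.67, 0.0, 0.0]
ft_force: [0.2, -0.2, 2.1]
gripper_width: 0.0438
```

```bash
python3 -m creep '[1,0,0,-0.5,0, 1,0,0,-1,0, 1,0,0,-1,0, 1,0,0,-1,0, 1,0,0,-1,0, 1,0,0,-0.5,0.8, 1,0,0,0,1, 1,0,0,0,1, 1,0,0,0,1, 1,0,0,0,1]'
python3 -m creep '[1,0,0,0,1, 1,0,0,0,1, 1,0,0,0,1, 1,0,0,0,1, 1,0,0,0,1, 1,0,0,0,1, 1,0,0,0,1, 1,0,0,0,1, 1,0,0,0,1, 1,0,0,0,1]'
python3 -m creep '[1,0,0,0,1, 1,0,0,0,1, 1,0,0,0,1, 1,0,0,0,1, 1,0,0,0,0.8, 1,0,0,0,0]'
python3 - <<'E'
from h import *
import pickle
from scipy.spatial.transform import Rotation as Q
o=r.get_obs();T=Q.from_quat(o["orientation"]).as_matrix();print(o["ee_pos"],T.round(3).tolist(),np.degrees(np.arctan2(T[1,0],T[0,0])))
c="wrist";k=r.get_calibration(c);im=r.camera(c)[:,:,::-1];cv2.imwrite("pics/k_wrist.png",im);pickle.dump(k,open("k.pkl","wb"))
cv2.imwrite("pics/k_side.png",r.camera("side")[:,:,::-1])
m=cv2.imread("pics/k_side.png")[130:290,190:390];cv2.imwrite("pics/kz_side.png",cv2.resize(m,None,fx=3.7,fy=3.7))
for p in [(.641,.084,.057),(.6305,-.018,.057)]: print(proj(c,p,k))
E
```

```text
clock: 14.8
ee_pos: [0.5462, 0.03, 0.1169]
orientation: [0.858, 0.514, -0.0, -0.0]
ft_force: [0.1, -0.2, -1.7]
gripper_width: 0.0437
clock: 15.63
ee_pos: [0.5462, 0.03, 0.1168]
orientation: [0.99, 0.14, -0.001, -0.0]
ft_force: [-0.4, -0.2, -2.2]
gripper_width: 0.0442
clock: 16.13
ee_pos: [0.5463, 0.0299, 0.1168]
orientation: [0.999, -0.051, -0.0, -0.0]
ft_force: [-0.1, -0.5, -3.5]
gripper_width: 0.0441
[0.54626432 0.02990755 0.11681965] [[0.995, -0.101, -0.001], [-0.101, -0.995, 0.0], [-0.001, -0.0, -1.0]] -5.8190529163239555
[227.32476193 101.02576249]
[371.5398483   99.51290299]
```

View pics/k_wrist.png

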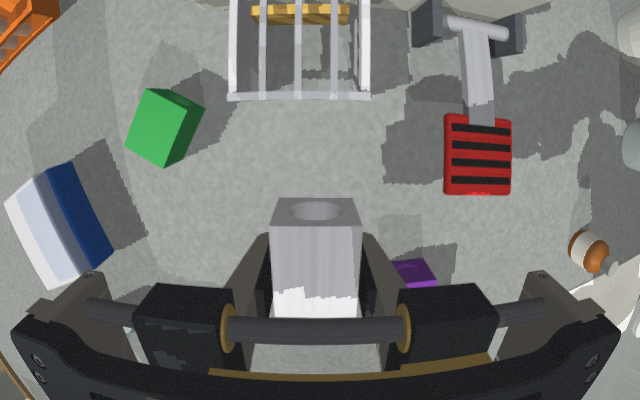

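View pics/kz_side.png

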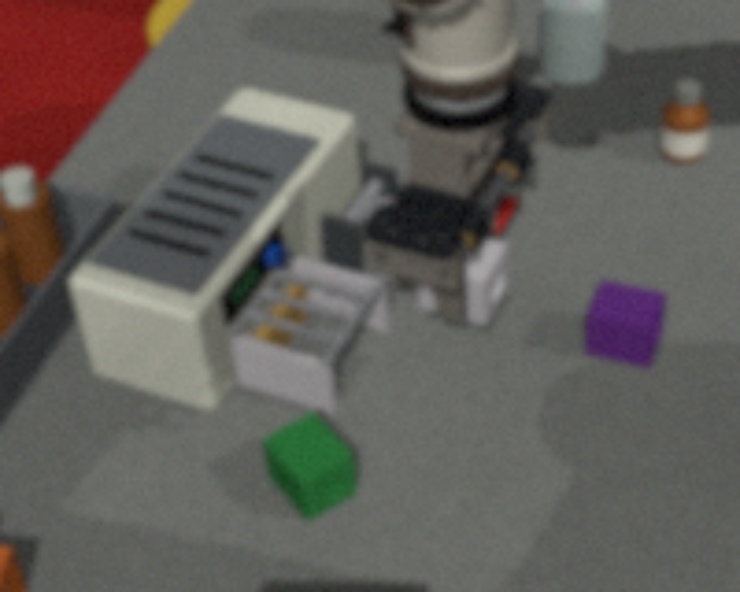

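```bash
python3 -m creep '[1,0.83,-0.15,0.33,0, 1,0.83,-0.15,0.33,0, 1,0.83,-0.15,0.33,0, 1,0.83,-0.15,0.33,0, 1,0,0,0,0]'
python3 - <<'E'
from h import *
o=r.get_obs();d=np.array([.6357,.033])-o["ee_pos"][:2];print("c",d@[.995,-.102],"y",-d@[.102,.995],o["ee_pos"],o["ft_force"])
E
python3 -m creep '[1,0,0,0.3,0, 1,0,0,0.3,0, 1,0,0,0.2,0, 1,0,0,0,0]'
```

```text
clock: 16.65
ee_pos: [0.6153, 0.0352, 0.0891]
orientation: [0.999, -0.049, -0.0, -0.0]
ft_force: [-1.0, 0.1, -1.9]
gripper_width: 0.0436
c 0.020566088567725654 y 9.903287633320173e-05 [0.61525561 0.03519534 0.08912256] [-0.99841776  0.06011207 -1.94390773]
clock: 16.98
ee_pos: [0.613, 0.0352, 0.074]
orientation: [0.999, -0.05, -0.001, -0.0]
ft_force: [-0.1, 0.6, -2.7]
gripper_width: 0.0439
```

```bash
python3 -m creep '[1,-0.1,0,0.16,0, 1,-0.1,0,0.16,0, 1,-0.06,0,0.16,0, 1,0,0,0,0]'
```

```text
clock: 17.32
ee_pos: [0.6117, 0.0353, 0.07]
orientation: [0.999, -0.05, 0.004, 0.0]
ft_force: [-5.7, 0.9, 18.3]
gripper_width: 0.0441
```

```bash
python3 -m creep '[1,-0.1,0,0.16,0, 1,-0.1,0,0.16,0, 1,-0.05,0,0.16,0, 1,0,0,0,0]'
python3 - <<'E'
from h import *
o=r.get_obs();d=np.array([.6357,.033])-o["ee_pos"][:2];print("c",d@[.995,-.102],"y",-d@[.102,.995],o["ee_pos"],o["ft_force"])
for c,b in [("scene",(280,140,440,260)),("side",(230,170,350,260))]:
    im=r.camera(c)[:,:,::-1];cv2.imwrite(f"pics/l_{c}.png",cv2.resize(im[b[1]:b[3],b[0]:b[2]],None,fx=4,fy=4,interpolation=cv2.INTER_CUBIC))
cv2.imwrite("pics/l_wrist.png",r.camera("wrist")[:,:,::-1])
E
```

```text
clock: 17.65
ee_pos: [0.6074, 0.0357, 0.0602]
orientation: [0.999, -0.05, 0.005, 0.0]
ft_force: [-3.7, 0.8, 15.9]
gripper_width: 0.0438
c 0.028460646934293926 y -0.0001818014728177754 [0.60737526 0.03572093 0.06018636] [-3.6672047   0.7600758  15.86284642]
```

View pics/l_side.png

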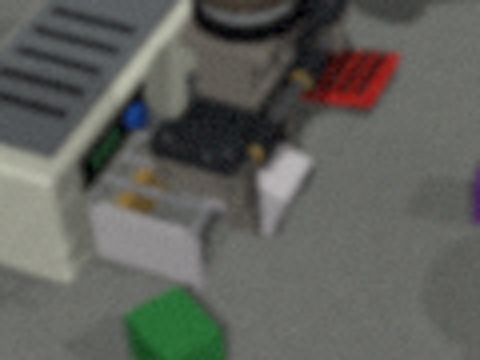

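View pics/l_wrist.png

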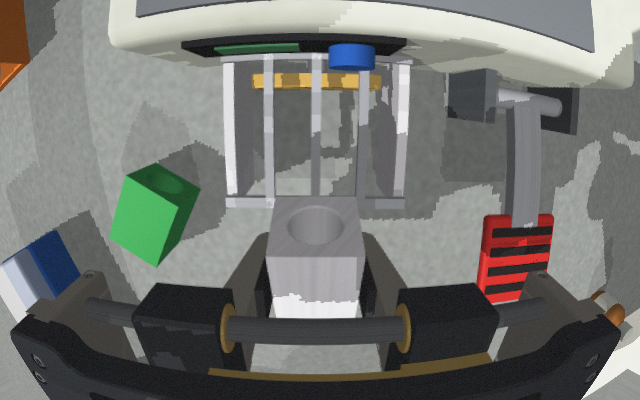

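```bash
python3 -m creep '[1,-0.08,0,0.16,0, 1,-0.08,0,0.16,0, 1,-0.06,0,0.16,0, 1,0,0,0.16,0, 1,0.02,0,0.16,0, 1,0,0,0.16,0, 1,0,0,0,0]'
python3 - <<'E'
from h import *
o=r.get_obs();d=np.array([.6357,.033])-o["ee_pos"][:2];print("c",d@[.995,-.102],"y",-d@[.102,.995],o["ee_pos"],o["ft_force"])
for c,b in [("scene",(280,140,440,260)),("side",(230,170,350,260))]:
    im=r.camera(c)[:,:,::-1];cv2.imwrite(f"pics/m_{c}.png",cv2.resize(im[b[1]:b[3],b[0]:b[2]],None,fx=4,fy=4,interpolation=cv2.INTER_CUBIC))
cv2.imwrite("pics/m_wrist.png",r.camera("wrist")[:,:,::-1])
E
```

```text
clock: 18.38
ee_pos: [0.6023, 0.0362, 0.0398]
orientation: [0.999, -0.05, 0.003, 0.0]
ft_force: [-4.6, 0.4, 14.3]
gripper_width: 0.0439
c 0.033609349488130505 y -0.00020786715300749866 [0.60225184 0.03621994 0.03979566] [-4.5873127   0.37988584 14.260717  ]
```

View pics/m_side.png

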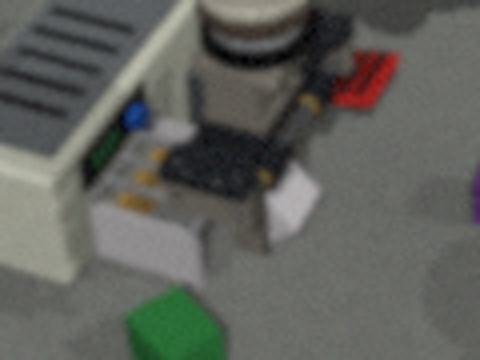

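View pics/m_wrist.png

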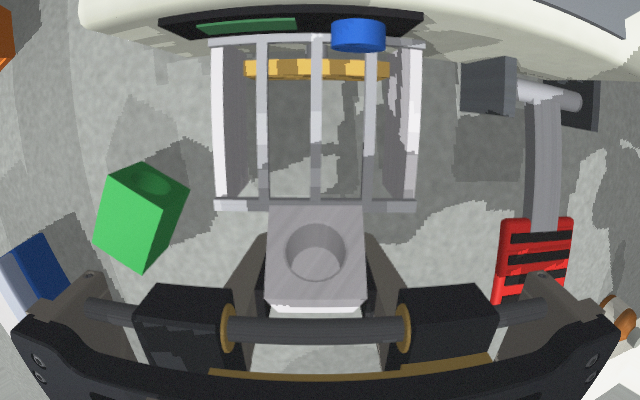

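```bash
python3 -m creep '[1,0.04,0,0.14,0, 1,0.06,0,0.14,0, 1,0.07,0,0.12,0, 1,0.08,0,0.1,0, 1,0.1,0,0.08,0, 1,0.1,0,0,0, 1,0,0,0,0]'
python3 - <<'E'
from h import *
o=r.get_obs();d=np.array([.6357,.033])-o["ee_pos"][:2];print("c",d@[.995,-.102],"y",-d@[.102,.995],o["ee_pos"],o["ft_force"])
for c,b in [("scene",(280,140,440,260)),("side",(230,170,350,260))]:
    im=r.camera(c)[:,:,::-1];cv2.imwrite(f"pics/n_{c}.png",cv2.resize(im[b[1]:b[3],b[0]:b[2]],None,fx=4,fy=4,interpolation=cv2.INTER_CUBIC))
cv2.imwrite("pics/n_wrist.png",r.camera("wrist")[:,:,::-1])
E
```

```text
clock: 19.12
ee_pos: [0.6066, 0.0358, 0.026]
orientation: [0.999, -0.05, -0.003, 0.0]
ft_force: [-14.5, -0.5, 15.6]
gripper_width: 0.0443
c 0.02920025451040294 y -0.00021635943964338954 [0.60663615 0.03576196 0.02599494] [-14.54816048  -0.48223375  15.55358424]
```

View pics/n_side.png

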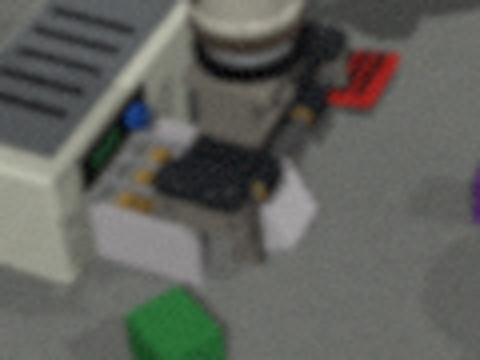

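View pics/n_wrist.png

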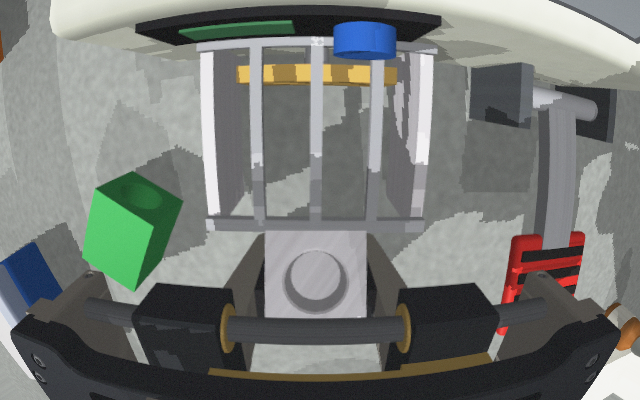

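```bash
python3 -m creep '[1,0.1,0,0,0, 1,0.1,0,0,0, 1,0.1,0,0,0, 1,0,0,0,0]'
python3 - <<'E'
from h import *
o=r.get_obs();d=np.array([.6357,.033])-o["ee_pos"][:2];print("c",d@[.995,-.102],"y",-d@[.102,.995],o["ee_pos"],o["ft_force"])
for c,b in [("scene",(280,140,440,260)),("side",(230,170,350,260))]:
    im=r.camera(c)[:,:,::-1];cv2.imwrite(f"pics/o_{c}.png",cv2.resize(im[b[1]:b[3],b[0]:b[2]],None,fx=4,fy=4,interpolation=cv2.INTER_CUBIC))
cv2.imwrite("pics/o_wrist.png",r.camera("wrist")[:,:,::-1])
E
```

```text
clock: 19.6
ee_pos: [0.609, 0.0356, 0.0238]
orientation: [0.999, -0.05, -0.007, 0.0]
ft_force: [-21.2, 0.9, 12.8]
gripper_width: 0.0436
c 0.026866268012845404 y -0.00017466926901817768 [0.60896172 0.03556546 0.02383683] [-21.19444446   0.91283635  12.84561143]
```

View pics/o_side.png

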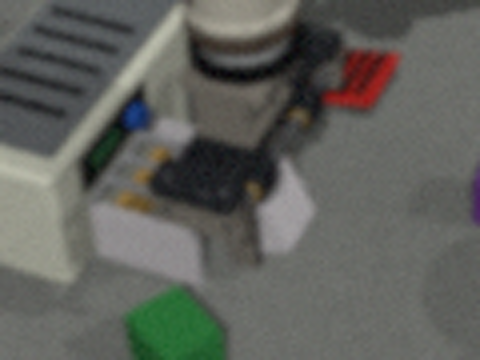

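View pics/o_wrist.png

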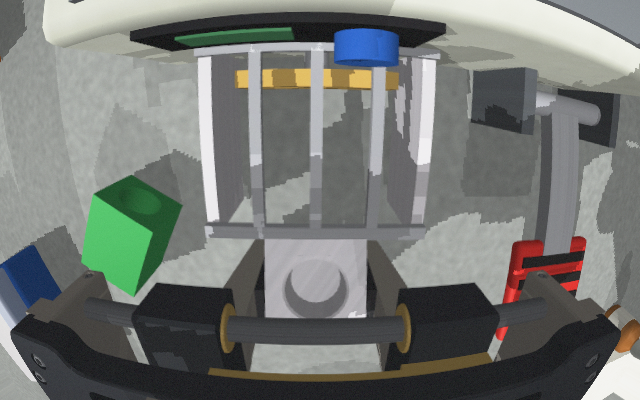

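```bash
python3 -m creep '[1,-0.4,0,-0.1,0, 1,-0.8,0,-0.1,0, 1,-0.8,0,0,0, 1,-0.8,0,0,0, 1,-0.2,0,0,0, 1,0,0,0,0]'
python3 - <<'E'
from h import *
o=r.get_obs();print(o["ee_pos"],o["ft_force"])
for c,b in [("scene",(280,140,440,260)),("side",(230,170,350,260))]:
    im=r.camera(c)[:,:,::-1];cv2.imwrite(f"pics/p_{c}.png",cv2.resize(im[b[1]:b[3],b[0]:b[2]],None,fx=4,fy=4,interpolation=cv2.INTER_CUBIC))
cv2.imwrite("pics/p_wrist.png",r.camera("wrist")[:,:,::-1])
E
```

```text
clock: 20.25
ee_pos: [0.5539, 0.0413, 0.0282]
orientation: [0.999, -0.05, -0.0, -0.0]
ft_force: [0.1, 0.3, -3.9]
gripper_width: 0.0439
[0.55389491 0.04131003 0.02817004] [ 0.08976165  0.34865496 -3.85056306]
```

View pics/p_side.png

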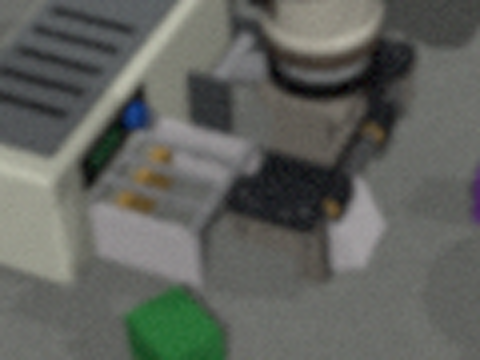

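View pics/p_wrist.png

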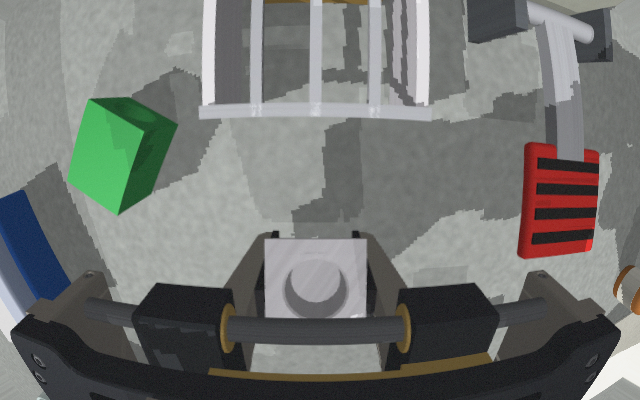

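```bash
python3 -m creep '[1,0,0,0.2,0, 1,0,0,0.15,0, 1,0,0,0.12,0, 1,0,0,0.1,0, 1,0,0,0,0]'
python3 -m creep '[1,0,0,0.1,0, 1,0,0,0.1,0, 1,0,0,0.05,0, 1,0,0,0,0]'
```

```text
clock: 20.82
ee_pos: [0.5547, 0.0411, 0.0162]
orientation: [0.999, -0.05, -0.001, -0.0]
ft_force: [-0.4, -0.8, -2.5]
gripper_width: 0.0439
clock: 21.15
ee_pos: [0.5549, 0.0411, 0.0117]
orientation: [0.999, -0.05, -0.0, -0.0]
ft_force: [0.4, -0.2, -3.0]
gripper_width: 0.044
```

Run:
```python
from h import *
import pickle
k=r.get_calibration("wrist");im=r.camera("wrist")[:,:,::-1];cv2.imwrite("pics/q_wrist.png",im);pickle.dump(k,open("q.pkl","wb"))
cv2.imwrite("pics/q_z.png",cv2.resize(im[220:330,230:400],None,fx=4.5,fy=4.5,interpolation=cv2.INTER_CUBIC))
b=(270,170,390,270);m=r.camera("side")[:,:,::-1]
cv2.imwrite("pics/q_side.png",cv2.resize(m[b[1]:b[3],b[0]:b[2]],None,fx=5,fy=5,interpolation=cv2.INTER_CUBIC))
```

```text
(no output)
```

View pics/q_z.png

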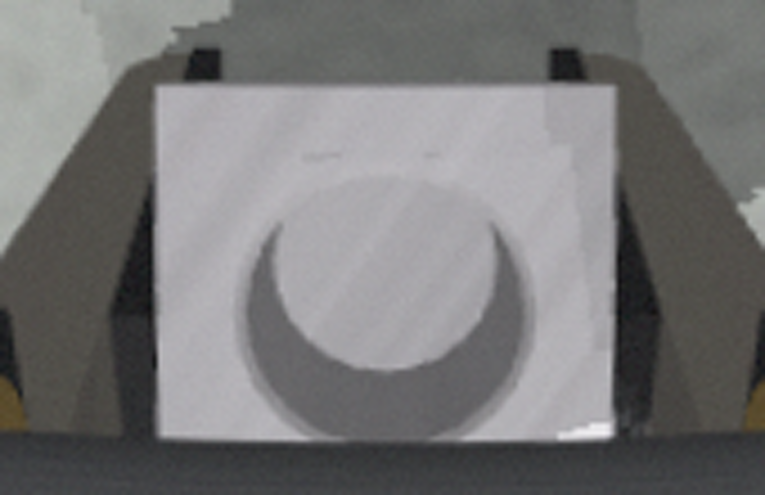

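View pics/q_side.png

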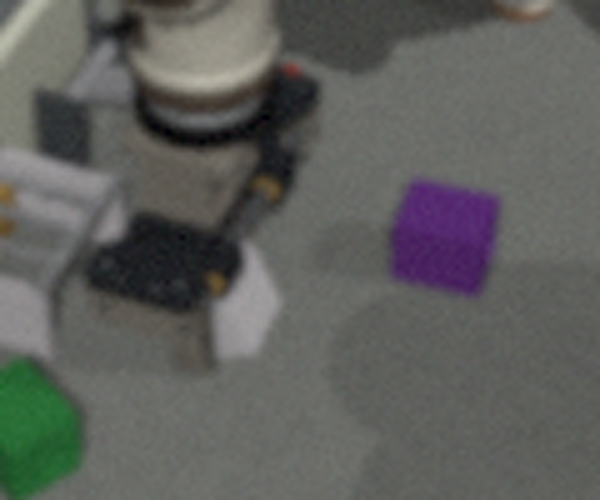

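```bash
cat > fit.py <<'E'
from h import *
import pickle
from scipy.optimize import least_squares
from scipy.spatial.transform import Rotation as Q
def model(p,k,o):
    # p: tool-frame x,y,z of top-face centre, tilt d about tool y, yaw e
    T=Q.from_quat(o["orientation"]).as_matrix()
    B=Q.from_euler("ZY",[p[4],p[3]]).as_matrix()
    def P(a,b,c): # a fwd, b lateral (tool y), c up along axis
        return proj("wrist",o["ee_pos"]+T@(np.array(p[:3])+B@np.array([a,b,-c])),k)
    t=np.linspace(0,2*np.pi,721)
    hm=np.array([P(.013*np.cos(s),.013*np.sin(s),0) for s in t[::4]])
    hf=np.array([P(.013*np.cos(s),.013*np.sin(s),-.036) for s in t[::4]])
    return P,hm,hf
def pred(p,k,o):
    P,hm,hf=model(p,k,o)
    return np.array([*P(.022,-.022,0),*P(.022,.022,0),hm[:,0].min(),hm[:,0].max(),hm[:,1].min(),hf[:,0].min(),hf[:,0].max(),hf[:,1].max()])
def fit(ob,k,o):
    ob=np.array(ob)
    s=least_squares(lambda p:pred(p,k,o)-ob,[0.005,0,-.04,0,0])
    return s
E
python3 - <<'E'
from fit import *
k=pickle.load(open("q.pkl","rb"));o=r.get_obs()
f=lambda u:230+u/4.5
g=lambda v:220+v/4.5
ob=[f(155),g(85),f(616),g(84),f(240),f(535),g(174),f(273),f(497),g(371)]
s=fit(ob,k,o);print(s.x.round(4),"tilt deg",np.degrees(s.x[3:]),"res px",s.fun.round(2))
J=s.jac;print("sd",np.sqrt(np.diag(np.linalg.inv(J.T@J)))*.4)
print("top z",o["ee_pos"][2]-s.x[2])
E
```

```text
[ 1.050e-02 -3.000e-04 -5.100e-02 -4.369e-01 -7.000e-04] tilt deg [-25.03141892  -0.04235134] res px [-0.82 -0.76  1.02 -0.7   1.57 -2.11  1.21  0.8  -0.38  0.26]
sd [2.63343054e-04 7.52511072e-05 4.86865577e-04 6.34539957e-03
 4.10471681e-03]
top z 0.06302188932043784
```

```bash
python3 -m creep '[1,0,0,-0.3,0, 1,0.7,0,0,0, 1,0.8,0,0,0, 1,0.7,0,0,0, 1,0.2,0,0,0, 1,0.15,0,0,0, 1,0.15,0,0,0, 1,0.15,0,0,0, 1,0.15,0,0,0]'
python3 -m creep '[1,0.15,0,0,0, 1,0.12,0,0,0, 1,0.12,0,0,0, 1,0,0,0,0]'
python3 - <<'E'
from h import *
import pickle
o=r.get_obs();d=np.array([.6357,.033])-o["ee_pos"][:2];print("c",d@[.995,-.102],"y",-d@[.102,.995],o["ee_pos"],o["ft_force"])
k=r.get_calibration("wrist");im=r.camera("wrist")[:,:,::-1];cv2.imwrite("pics/s_wrist.png",im);pickle.dump((k,o),open("s.pkl","wb"))
cv2.imwrite("pics/s_z.png",cv2.resize(im[200:330,230:400],None,fx=4.5,fy=4.5,interpolation=cv2.INTER_CUBIC))
E
```

```text
clock: 22.0
ee_pos: [0.6085, 0.0357, 0.0169]
orientation: [0.999, -0.05, -0.007, 0.0]
ft_force: [-22.3, -1.6, 8.9]
gripper_width: 0.0439
clock: 22.33
ee_pos: [0.6131, 0.0352, 0.0144]
orientation: [0.999, -0.05, -0.011, -0.0]
ft_force: [-22.2, -1.5, 4.4]
gripper_width: 0.0438
c 0.02271610799943751 y -0.00011289804623552335 [0.61309565 0.03520376 0.0144148 ] [-22.23180139  -1.51923423   4.39057791]
```

View pics/s_z.png

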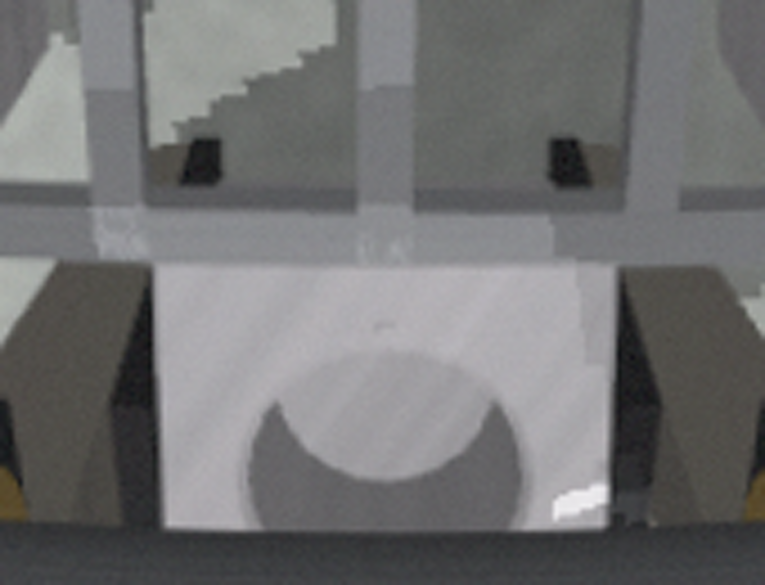

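```bash
python3 -m creep '[1,0.15,0,-0.05,0, 1,0.15,0,-0.05,0, 1,0.12,0,-0.05,0, 1,0.12,0,0,0, 1,0,0,0,0]'
python3 - <<'E'
from h import *
import pickle
o=r.get_obs();d=np.array([.6357,.033])-o["ee_pos"][:2];print("c",d@[.995,-.102],"y",-d@[.102,.995],o["ee_pos"],o["ft_force"])
k=r.get_calibration("wrist");im=r.camera("wrist")[:,:,::-1];cv2.imwrite("pics/t_wrist.png",im);pickle.dump((k,o),open("t.pkl","wb"))
cv2.imwrite("pics/t_z.png",cv2.resize(im[200:330,230:400],None,fx=4.5,fy=4.5,interpolation=cv2.INTER_CUBIC))
E
```

```text
clock: 22.8
ee_pos: [0.6189, 0.0346, 0.0134]
orientation: [0.999, -0.05, -0.016, -0.0]
ft_force: [-26.8, -1.8, -4.6]
gripper_width: 0.044
c 0.016917323410255376 y -8.845558187254383e-05 [0.61886546 0.03463685 0.0134408 ] [-26.84113949  -1.84690055  -4.60936712]
```

View pics/t_z.png

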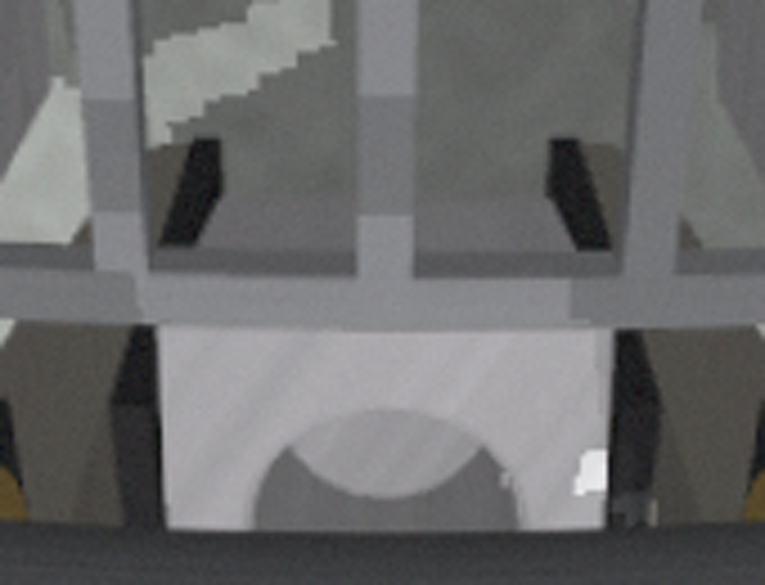

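```bash
python3 -m creep '[1,-0.5,0,0,0, 1,-0.7,0,0,0, 1,-0.7,0,0,0, 1,-0.5,0,0,0, 1,0,0,0,0]'
python3 - <<'E'
from h import *
import pickle
k=r.get_calibration("wrist");o=r.get_obs();im=r.camera("wrist")[:,:,::-1];cv2.imwrite("pics/u_wrist.png",im);pickle.dump((k,o),open("u.pkl","wb"))
cv2.imwrite("pics/u_z.png",cv2.resize(im[200:330,230:400],None,fx=4.5,fy=4.5,interpolation=cv2.INTER_CUBIC))
print(o["ee_pos"])
b=(270,170,390,270);m=r.camera("side")[:,:,::-1]
cv2.imwrite("pics/u_side.png",cv2.resize(m[b[1]:b[3],b[0]:b[2]],None,fx=5,fy=5,interpolation=cv2.INTER_CUBIC))
E
```

```text
clock: 23.27
ee_pos: [0.5826, 0.0387, 0.0203]
orientation: [0.999, -0.05, -0.002, -0.0]
ft_force: [-0.0, 0.1, -2.6]
gripper_width: 0.0438
[0.58260012 0.0386845  0.02027498]
```

View pics/u_z.png

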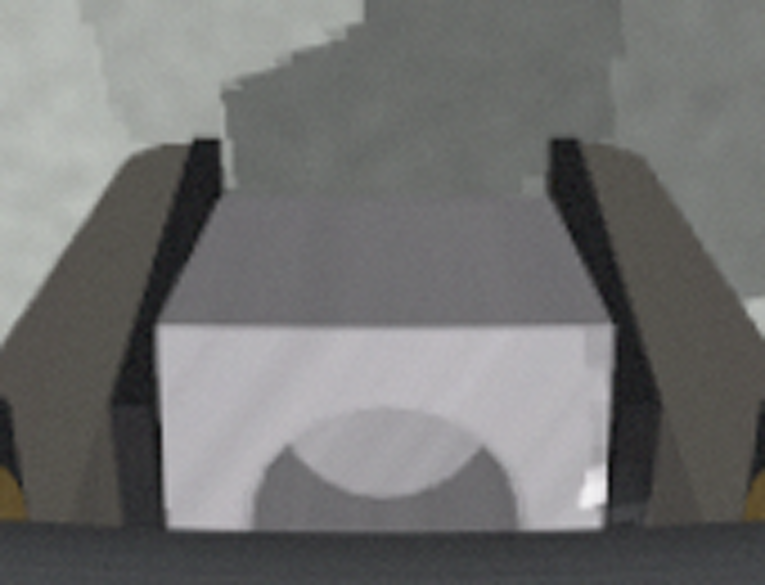

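View pics/u_side.png

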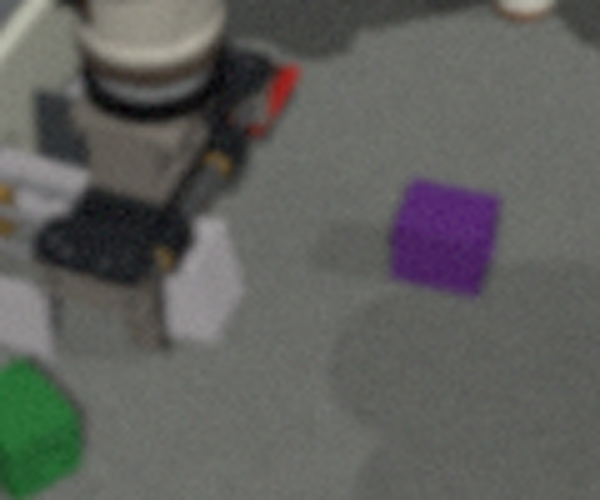

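```bash
cat > face.py <<'E'
from h import *
from scipy.optimize import least_squares
from scipy.spatial.transform import Rotation as Q
def face(px,k,o):
    """px: TL,TR (hole-end edge), BL,BR (tail edge) of wall-side face"""
    T=Q.from_quat(o["orientation"]).as_matrix()
    px=np.array(px).ravel()
    def pred(p):
        x,y,z,d=p; a=np.array([np.sin(d),0,-np.cos(d)]) # axis towards hole, tool frame
        t=np.array([x,y,z]); out=[]
        for c,b in [(t,-.022),(t,.022),(t-.054*a,-.022),(t-.054*a,.022)]:
            out+=list(proj("wrist",o["ee_pos"]+T@(c+[0,b,0]),k))
        return np.array(out)
    s=least_squares(lambda p:pred(p)-px,[.02,0,-.04,0])
    J=s.jac; return s.x,s.fun,np.sqrt(np.diag(np.linalg.inv(J.T@J)))*.5
E
python3 - <<'E'
from face import *
import pickle
k,o=pickle.load(open("u.pkl","rb"))
f=lambda u,v:(230+u/4.5,200+v/4.5)
for top in (324,):
    x,res,sd=face([f(160,324),f(612,324),f(220,195),f(546,195)],k,o)
    print(x.round(4),np.degrees(x[3]),res.round(2),sd)
    d=x[3];a=np.array([np.sin(d),0,-np.cos(d)]);t=x[:3]-.054*a;print("tail edge world z",o["ee_pos"][2]-t[2],"tail other edge z",o["ee_pos"][2]-(t[2]- (-np.sin(d))*0) , t)
E
```

```text
[ 0.0149 -0.0004 -0.0436  0.2164] 12.398442732826462 [-0.24  0.04 -0.28 -0.04  0.32  0.03  0.39 -0.03] [0.00047159 0.00012741 0.00074363 0.00531367]
tail edge world z 0.011163963555217583 tail other edge z 0.011163963555217583 [ 0.00325843 -0.00042561  0.00911102]
```

```bash
python3 -m creep '[1,0,0,0.2,0, 1,0,0,0.12,0, 1,0,0,0.05,0, 1,0,0,0,0, 1,0,0,0,0]'
python3 -m creep '[-1,0,0,0,0, -1,0,0,0,0, -1,0,0,0,0, -1,0,0,0,0, -1,0,0,0,0, -1,0,0,0,0]'
python3 - <<'E'
from h import *
import pickle
k=r.get_calibration("wrist");o=r.get_obs();im=r.camera("wrist")[:,:,::-1];cv2.imwrite("pics/v_wrist.png",im);pickle.dump((k,o),open("v.pkl","wb"))
b=(270,170,390,270);m=r.camera("side")[:,:,::-1]
cv2.imwrite("pics/v_side.png",cv2.resize(m[b[1]:b[3],b[0]:b[2]],None,fx=5,fy=5,interpolation=cv2.INTER_CUBIC))
E
```

```text
clock: 23.78
ee_pos: [0.5856, 0.038, 0.0134]
orientation: [0.999, -0.05, -0.0, -0.0]
ft_force: [0.3, -0.6, -2.4]
gripper_width: 0.0438
clock: 24.28
ee_pos: [0.5857, 0.038, 0.0138]
orientation: [0.999, -0.05, 0.0, 0.0]
ft_force: [-0.3, -0.4, -0.9]
gripper_width: 0.0817
```

View pics/v_wrist.png

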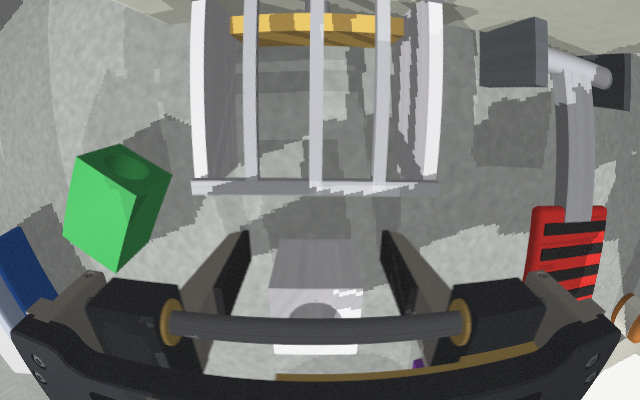

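View pics/v_side.png

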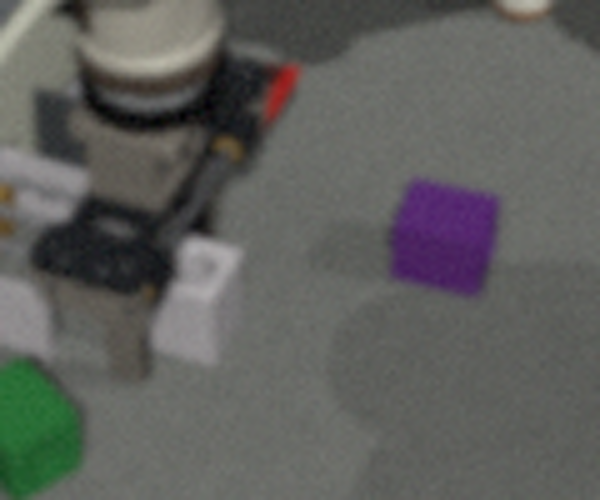

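Run:
```python
from face import *
import pickle
im=cv2.imread("pics/v_wrist.png");cv2.imwrite("pics/v_z.png",cv2.resize(im[220:365,245:385],None,fx=4.1,fy=4.1,interpolation=cv2.INTER_CUBIC))
```

```text
(no output)
```

View pics/v_z.png

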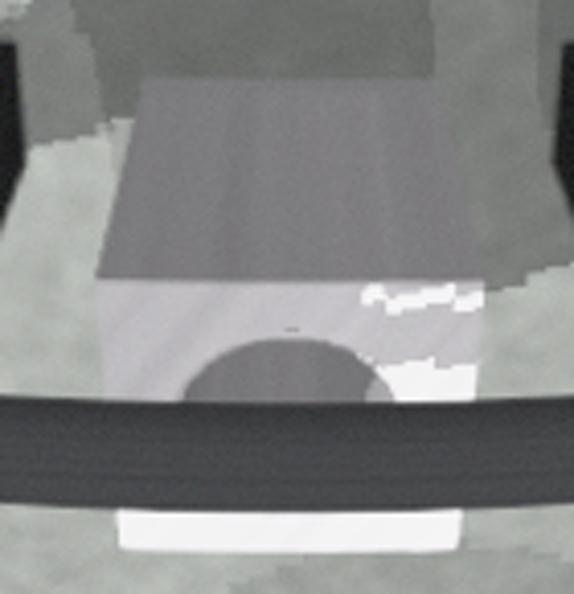

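Run:
```python
from face import *
import pickle
k,o=pickle.load(open("v.pkl","rb"))
f=lambda u,v:(245+u/4.1,220+v/4.1)
x,res,sd=face([f(96,280),f(484,280),f(141,78),f(437,78)],k,o)
print(x.round(4),np.degrees(x[3]),res.round(2),o["ee_pos"][2]-x[2])
T=Q.from_quat(o["orientation"]).as_matrix()
for p in [(96,280),(484,280),(460,550),(118,550)]: 
    w=atz("wrist",*f(*p),.054,k); print(w.round(4),(T.T@(w-o["ee_pos"])).round(4))
```

```text
[ 0.0041 -0.0004 -0.0407 -0.0016] -0.09434246050252441 [-0.32  0.07  0.2  -0.02  0.58  0.   -0.42 -0.05] 0.05446525524039443
[0.5917 0.0598 0.054 ] [ 0.0039 -0.0223 -0.0402]
[0.5873 0.0161 0.054 ] [ 0.0038  0.0216 -0.0402]
[0.5428 0.0201 0.054 ] [-0.0409  0.0221 -0.0402]
[0.5474 0.065  0.054 ] [-0.0408 -0.023  -0.0402]
```

```bash
python3 -m creep '[-1,-0.3,-0.02,-0.2,0, -1,-0.3,0,-0.2,0, -1,-0.3,0,0,0, -1,-0.02,0,0,0, 1,0,0,0,0, 1,0,0,0,0, 1,0,0,0,0, 1,0,0,0,0, 1,0,0,0,0, 1,0,0,0,0]'
python3 -m creep '[1,0,0,0,0, 1,0,0,0,0, 1,0,0,0,0, 1,0,0,0,0, 1,0,0,0,0]'
```

```text
clock: 25.22
ee_pos: [0.5673, 0.0402, 0.0215]
orientation: [0.999, -0.05, -0.0, -0.0]
ft_force: [-0.4, -0.6, 0.0]
gripper_width: 0.0539
clock: 25.63
ee_pos: [0.5673, 0.0402, 0.0216]
orientation: [0.999, -0.05, 0.0, 0.0]
ft_force: [0.7, 0.1, -1.4]
gripper_width: 0.044
```

```bash
python3 -m creep '[1,0,0,-0.2,0, 1,0,0,-0.5,0, 1,0,0,-0.8,0, 1,0,0,-1,0, 1,0,0,-1,0, 1,0,0,-1,0, 1,0,0,-1,0, 1,0,0,-1,0, 1,0,0,-1,0, 1,0,0,-0.8,0]'
python3 -m creep '[1,0,0,-0.5,0, 1,0,0,-0.2,0, 1,0,0,0,0, 1,0,0,0,0, 1,0,0,0,0, 1,0,0,0,0, 1,0,0,0,0, 1,0,0,0,0]'
python3 - <<'E'
from h import *
import pickle
k=r.get_calibration("wrist");o=r.get_obs();im=r.camera("wrist")[:,:,::-1];cv2.imwrite("pics/w_wrist.png",im);pickle.dump((k,o),open("w.pkl","wb"))
cv2.imwrite("pics/w_z.png",cv2.resize(im[200:365,230:400],None,fx=3.6,fy=3.6,interpolation=cv2.INTER_CUBIC))
for c in ["side","scene"]: cv2.imwrite(f"pics/w_{c}.png",r.camera(c)[:,:,::-1])
E
```

```text
clock: 26.47
ee_pos: [0.5675, 0.0403, 0.19]
orientation: [0.999, -0.05, 0.001, 0.0]
ft_force: [-0.6, -0.1, -1.7]
gripper_width: 0.0441
clock: 27.13
ee_pos: [0.567, 0.0403, 0.201]
orientation: [0.999, -0.05, -0.001, -0.0]
ft_force: [-0.6, 0.7, -2.2]
gripper_width: 0.0442
```

View pics/w_z.png

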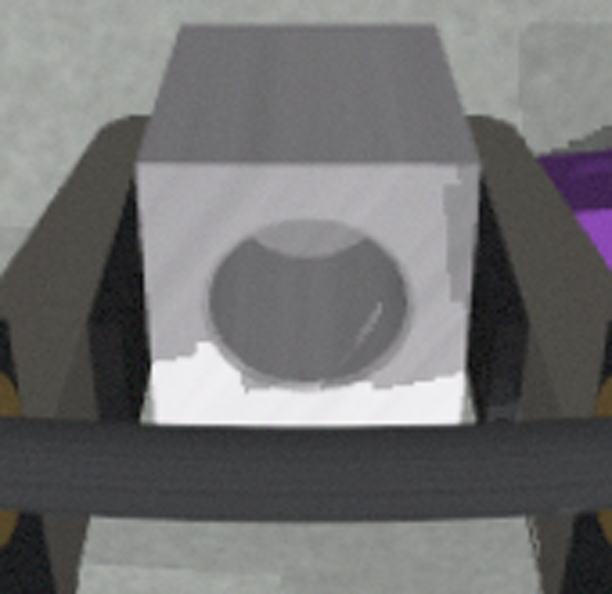

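View pics/w_side.png

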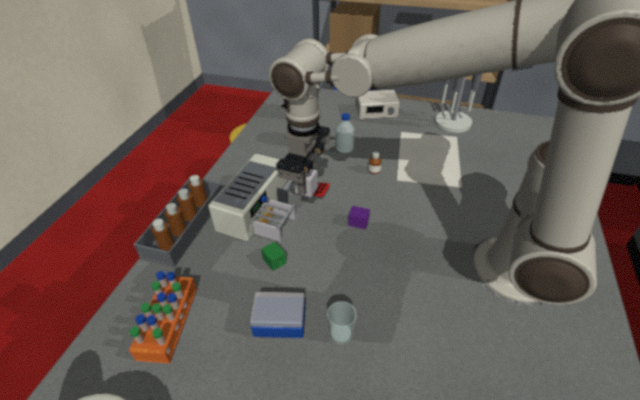

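View pics/w_scene.png

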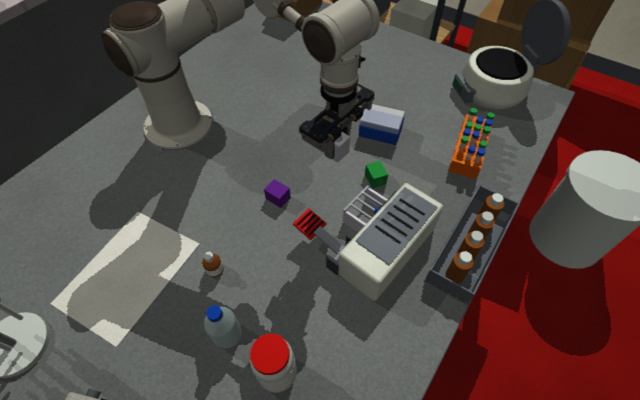

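Run:
```python
from face import *
import pickle
k,o=pickle.load(open("w.pkl","rb"))
f=lambda u,v:(230+u/3.6,200+v/3.6)
x,res,sd=face([f(136,163),f(479,163),f(180,25),f(437,25)],k,o)
print(x.round(4),np.degrees(x[3]),np.degrees(sd[3]),res.round(2),"bottom z",o["ee_pos"][2]-x[2]-.054,o["qvel"].round(3))
```

```text
[ 0.0225 -0.0004 -0.0325  0.0029] 0.16682793081030364 0.33647242538344285 [-0.02  0.05  0.33 -0.03  0.13  0.02 -0.54 -0.04] bottom z 0.17941773889955398 [-0.001 -0.004 -0.004  0.001  0.003  0.001]
```

Upright to about 0.2°, underside about 18 cm up, the treadle up, and bystanders unmoved. Handing in.

Run:
```python
from bench import r
print(r.close_job()); print(r.get_obs()["clock"], r.get_obs()["gripper_width"])
```

```text
the job is handed in; nothing more can be done
None
the job is handed in; nothing more can be done
```

The job is handed in. The gripper is holding the block still, with the deep hole facing up and its underside about 18 cm above the bench.

- **Treadle:** I pressed it until it would go no further (54 N at the end), which pushed the block about 90 mm out of the mouth. It then sprang back up.
- **Finding the hole:** Close wrist pictures showed the shallow recess on the −y end and the deep hole on the +y end.
- **Turning the block:** The tool only points down, so I turned the block in the jaws against the front roof bar of the chamber, which took two pushes. It slipped in the grip and stopped about 12° short of upright. I then let it settle onto the bench, where it stood to within about 0.1°, gripped it again near its middle and lifted it.
- **Last checks:** A fit to the final wrist picture gave a tilt of 0.2° (±0.3°), with the jaws at 44 mm and the arm still, about 27 s into the 64 s. In the final scene and side pictures the other things looked to be standing where they were, but I compared those by eye and did not measure them.
- **Disagreements:** The treadle stopped with the fingertips about 6 mm higher than I had reckoned. I took it as the stop because the force rose sharply and the block's distance matched. My first set-down also failed: the slip had left the block too high in the jaws to reach the bench, so I made the second push.

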